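# Push the crate of test tiles up the sloped stand and home behind its stop strip

## Task

Push the packed crate of test tiles in between the side boards of the sloped stand and on up the ramp, over the wedge-shaped stop strip, until its lower edge drops behind the strip and it sits flat on the ramp on its own. The tiles are brittle, so push gently: feel for the rubber buffers of the back rail, never ram or force the crate against them or against the side boards, and never press hard on it. Do not tip the crate, and leave the other things on the table where they stand.

Things in the scene. Friction and masses are not known exactly. Their poses are not given: they have to be found in the camera images.
- crate: Slatted wood crate packed full of clay tiles, too wide to grip, no room inside for a finger: 160 mm long (x), 130 wide (y), 62 high, flat upright faces, 0.52 to 0.85 kg. Origin: centre of its underside; z up, x along its length. It stands on the table before the ramp's foot, its far end 35 to 105 mm short of it, x within 0.25 rad of uphill, up to 20 mm off the ramp's middle line. Friction on the table 0.5 to 0.7.
- ramp: Slope of the fixed plywood stand, rising at 15 degrees (0.262 rad). Origin: middle of the foot line, where the steel slide meets the table. x runs uphill in the slide's surface (z = 0; 430 mm long), y to the left looking uphill, z square to it. Slick (friction 0.15 to 0.22): a crate let go on it slides back. Pushing the crate up takes 2 to 6 N.
- lane_entry (a point): Point on the slide's middle line 50 mm up from the foot: start of the straight lane. Plywood side boards, upright inner faces 138 mm apart (4 mm to spare each side of the crate), 25 mm high, from here to the top end; from here down they flare out to 205 mm apart at 35 mm before the foot.
- strip_mean (a point): Mean place of the stop strip, on the slide's middle line 230 mm up from the foot. The real strip, not measured, is up to 15 mm up or down from it: a slick wooden wedge across the lane: from the toe it rises 7 mm over 50 mm, then an 8 mm flat crest, then a sheer drop of 7 mm (this point). As the crate's lower end climbs it, a pusher that grips by friction must rise too or it jams.
- rail_mean (a point): Mean place of the back rail's rubber buffers, 394 mm up from the foot on the slide's middle line. Rail and strip are one frame: the buffers are always 164 mm uphill of the drop (crate: 160), so they too lie up to 15 mm off. They yield 4 N per mm, 4 mm at most. While pushed, the crate's lower end may hang on the pusher and drop only as that backs off. A push of 10 N at the buffers is ample; over 25 N the tiles chip.
- mortar: Stone mortar 104 mm across, 68 mm high, its pestle leaning out to 105 mm; origin at the centre of its foot. Bystander.
- saucers: Stack of five terracotta saucers, 104 mm across, 55 mm high; origin at the centre of its foot. Bystander.
- bisque_cup: Terracotta cup, 72 mm across, 75 mm high; origin at the centre of its foot. Bystander.
- glaze_jar: Lidded grey glaze jar, 72 mm across, 90 mm high; origin at the centre of its foot. Bystander.
- vase: Closed clay vase, 92 mm across, 104 mm high; origin at the centre of its foot. Bystander.
- wood_rib: Flat wooden throwing rib, 107 x 45 x 8 mm; origin near its middle, on its underside. Bystander.

How it is judged:
By the outcome, as a careful person would: the job done as asked, in the order asked, and still so for the second after the job is handed in, with the robot touching nothing.
It also fails if it takes over 64 s, if anything falls off the work surface, if the arm or the gripper's body presses on something with over 40 N, if the wrist force passes 120 N, or if a joint passes its speed limit or range.

## Robot

A 6-joint arm with a two-finger parallel gripper is mounted at the origin on the work surface. World frame = base frame: x ahead of the robot, y to its left, z up, the work surface at z = 0. Lengths are in m, angles in rad, forces in N, time in s.
With the tool pointing down it reaches from about 0.35 to 0.85 m from the base axis. Payload 8.1 kg.
Tool frame: the origin (TCP) lies at the very end of the fingers, on their centre line; the grasp point (between the pads) lies 19 mm behind it; z points along the fingers, y is the direction in which the jaws open and shut (so a half turn about z gives the same grasp; the last joint's range is limited). The gripper opens to 93 mm and grips with 3 to 60 N. Pads are 15 mm wide; open, the fingers measure 128 mm over their backs; the gripper's body (75 mm by 188 mm) begins 65 mm behind the grasp point.
Start: joints at [-1.35, 0.13, 1.488, -0, 1.523, -0.085], TCP at [0.181, -0.572, 0.219] pointing down, gripper open.
Joint ranges: [-2.96, 2.96], [-0.89, 2.26], [0.02, 2.5], [-1.34, 4.48], [0, 2.73], [-2.66, 2.66]. Speed limits (rad/s): [2.39, 2.39, 2.79, 3.14, 3.14, 3.14].

## Interface

Orientations are given as a rotation vector (axis times angle).
In Python, from plant import read_state, read_camera, close_job gives the robot as it stands.
- The arm moves only by the tool jog_arm, never from a script. Its argument "motion" is one flat list of numbers, 7 for each row, row after row: the opening, from 0 (shut) to 1 (fully open), then the shift along the tool's x, y, z scaled (see below), then the turn, a rotation vector about the tool's x, y, z scaled (see below). A call has 1 to 8 rows; each row is the pose to reach, as a shift and turn from the pose measured when the call began, along the tool's axes at that moment; what a row does not reach only later rows make up. The controller multiplies each number of a shift by 0.5 m and each number of a turn by 90 degrees. A row lasts 1/10 s, in which the tool goes at most 50 mm and 8.59 degrees, less where a joint would pass 70% of its speed; a pose out of reach is approached as far as the arm can. A call with a number of a shift or a turn outside -1 to 1 is refused whole. A call with a gripper value outside its range is refused whole. The fingers move at their own pace and stop on an object; "grip_force" is the grip in N (left out, the last holds). Time passes only in rows, so rows that repeat a pose let the fingers close. It gives the time, the measured TCP pose, the force and the opening at its end, in the units of the state.
- read_state(): the state, without advancing time (a new reading comes with each control period).
- read_camera(name): name is "side" or "top"; returns a dict with "frame" (384x512x3 uint8, red, green, blue), "vertical_fov" (degrees; the focal length in pixels is half the picture's height over the tangent of half this angle, whatever the lens; pixels are square), "cx", "cy" (the principal point, pixels), "dist_coeffs" ([k1, k2, p1, p2, k3] as OpenCV has them; the pictures are not rectified), "world_from_camera" (4x4, takes a point from camera to world coordinates). Camera axes: x right, y down, z forward; pixel columns grow to the right and rows downward; lengths in m; the calibration is good to about 2 mm. A picture is of the moment at which its call begins. There is no depth.
- close_job(): hands the job in, once; it reports no verdict.
The state is a dict: "t": time; "q": joint angles; "dq": joint speeds; "joint_torque": joint torques, N m; "tool_pos": TCP position; "orientation": TCP orientation; "force": force on the tool from outside, world axes, zero at the start; "wrist_torque": the same for the moment, N m; "opening": finger opening in m.
Only numpy, scipy, OpenCV 4.12 (cv2) and the standard library are available. Lean on these libraries where they do the work, as an engineer would, in place of code of your own. Each camera call takes 0.05 s, during which the arm holds its last target.

## Working session

There is one attempt and no reset: what is moved stays moved. The work goes in short steps, Python scripts to look and compute and a tool call to move; the robot and the scene stay as the last step left them, time stands still between calls to the robot, and variables do not carry over. Pictures are saved under pics/ and viewed, and the job is handed in when it is done.

Besides the shell and the picture viewer there is one more tool, called after "Call:" as a command line: name --argument value ..., lists and objects as JSON in quotes. jog_arm: Moves the arm, as the interface text tells. Its arguments: {"type":"object","properties":{"motion":{"type":"array","items":{"type":"number"}},"grip_force":{"type":"number"}},"required":["motion"]}

```bash
ls; mkdir -p pics
python3 - <<'E'
from plant import *
import cv2
s=read_state(); print({k:(s[k]) for k in s})
for n in("side","top"):
    c=read_camera(n); cv2.imwrite(f"pics/{n}0.png",c["frame"][:,:,::-1])
    print(n,c["vertical_fov"],c["cx"],c["cy"],c["dist_coeffs"],c["world_from_camera"])
E
```

```text
pics
{'t': 0.0, 'q': array([-1.35039927e+00,  1.31146291e-01,  1.48925068e+00, -2.39425075e-05,
        1.52301798e+00, -8.53750252e-02]), 'dq': array([-9.90053561e-04, -9.03307736e-04,  9.59278511e-04, -4.62561065e-04,
        1.49281916e-03,  1.62254254e-05]), 'joint_torque': array([ 1.70281506e-03, -5.59839749e+01, -4.91755843e+01,  7.70665496e-02,
        3.60483024e-02, -1.83519123e-04]), 'tool_pos': array([ 0.18052064, -0.57160672,  0.21761205]), 'orientation': array([-3.10315247e+00, -4.78161897e-01,  2.30446244e-04]), 'force': array([-0.39303138,  0.14308872, -0.24293207]), 'wrist_torque': array([-0.0129468 ,  0.0169263 , -0.00475311]), 'opening': 0.09292958335581668}
side 44.07814807546613 262.47382758701787 187.88172782850492 [-0.19693276  0.          0.          0.          0.        ] [[-0.69187317 -0.44305706  0.5700982  -0.14280148]
 [-0.72201038  0.42842261 -0.54328176  0.68264194]
 [-0.00353814 -0.7874989  -0.6163059   0.82274199]
 [ 0.          0.          0.          1.        ]]
top 54.44584810466331 254.9474885636866 189.2238781999439 [0.00262519 0.         0.         0.         0.        ] [[-0.00565774 -0.99692086  0.07820995  0.45087342]
 [-0.99923297  0.00866679  0.03818835  0.02064992]
 [-0.03874859 -0.07793391 -0.99620523  1.003113  ]
 [ 0.          0.          0.          1.        ]]
```

Run:
```python
import cv2
for n in("side0","top0"):
    cv2.imwrite(f"pics/{n}b.png",cv2.resize(cv2.imread(f"pics/{n}.png"),(768,576),interpolation=cv2.INTER_CUBIC))
```

```text
(no output)
```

View pics/side0b.png

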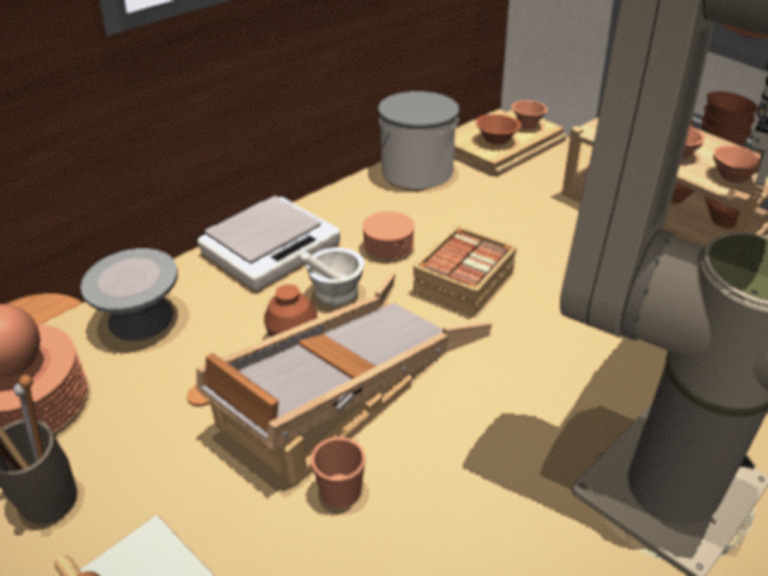

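View pics/top0b.png

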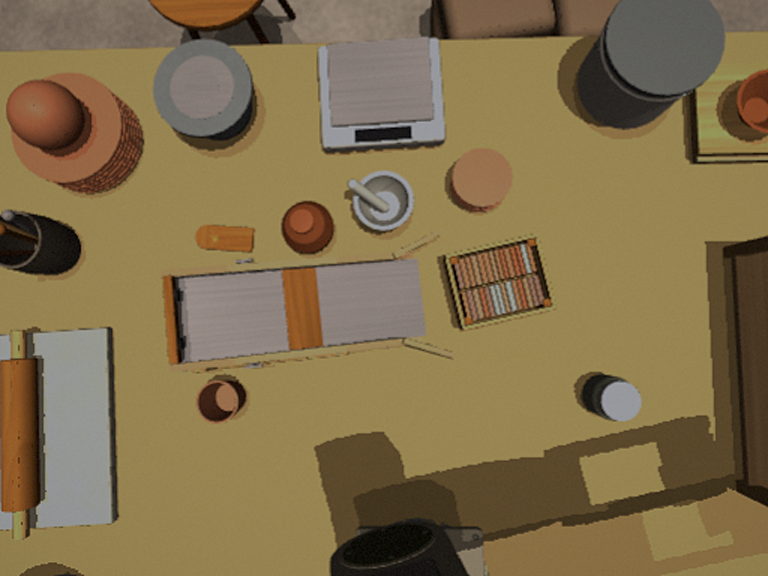

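The side view shows the crate around (465,268), with the ramp rising to the lower left. The top view shows the crate at (497,283) and the ramp foot at x≈422 px, running uphill to the left (+y). Next I'll look at enlarged crops.

Run:
```python
import cv2
t=cv2.imread("pics/top0.png");s=cv2.imread("pics/side0.png")
def crop(im,x0,y0,x1,y1,k,n):
    c=cv2.resize(im[y0:y1,x0:x1],None,fx=k,fy=k,interpolation=cv2.INTER_CUBIC)
    for x in range((x0+9)//10*10,x1,10):
        cv2.line(c,(int((x-x0+.5)*k),0),(int((x-x0+.5)*k),6 if x%50 else 14),(0,0,255),1)
        if x%20==0: cv2.putText(c,str(x),(int((x-x0)*k),24),0,.4,(0,0,255))
    for y in range((y0+9)//10*10,y1,10):
        cv2.line(c,(0,int((y-y0+.5)*k)),(6,int((y-y0+.5)*k)),(0,0,255),1)
        if y%20==0: cv2.putText(c,str(y),(8,int((y-y0+.5)*k)+4),0,.4,(0,0,255))
    cv2.imwrite(f"pics/{n}.png",c)
crop(t,250,145,380,235,6,"t_crate")
crop(t,100,150,310,255,3.8,"t_ramp")
crop(s,260,140,355,220,7,"s_crate")
crop(s,120,175,340,325,3.6,"s_ramp")
```

```text
(no output)
```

View pics/t_crate.png

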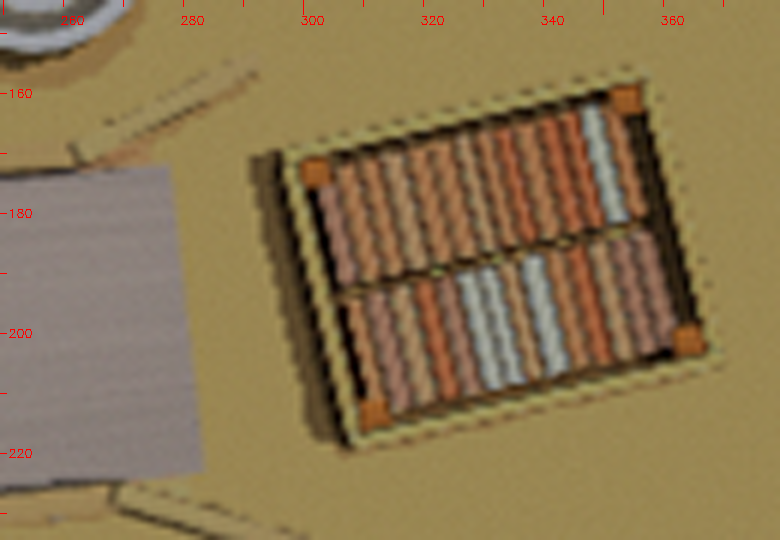

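View pics/t_ramp.png

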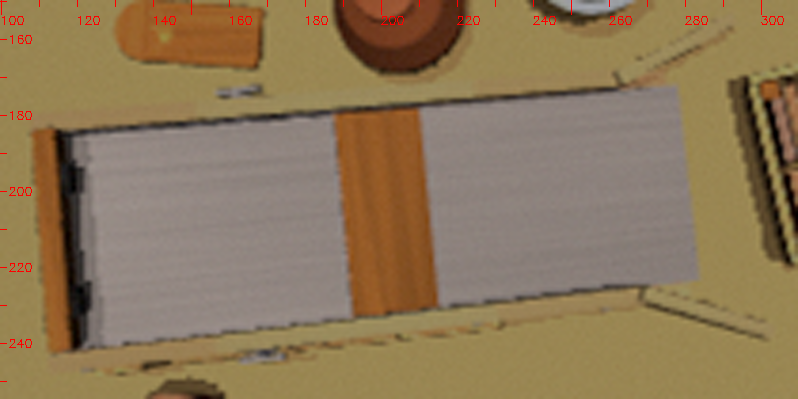

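View pics/s_crate.png

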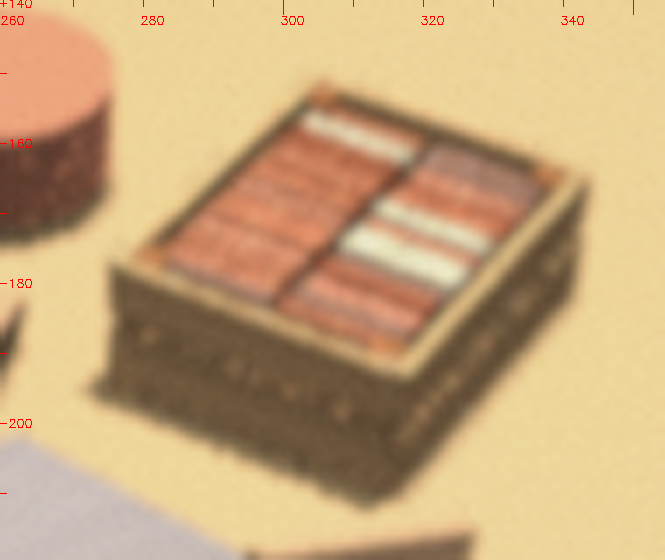

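View pics/s_ramp.png

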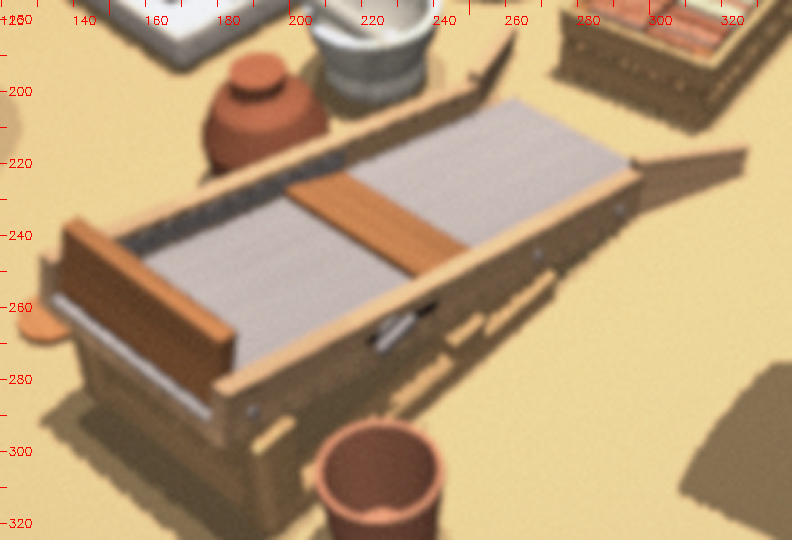

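```bash
cat > h.py <<'E'
import numpy as np, cv2
from scipy.optimize import least_squares
from scipy.spatial.transform import Rotation as R
class Cam:
    def __init__(s,fov,cx,cy,d,T):
        f=192/np.tan(np.radians(fov/2)); s.K=np.array([[f,0,cx],[0,f,cy],[0,0,1.]]); s.d=np.array(d,float)
        Ti=np.linalg.inv(np.array(T)); s.rv=cv2.Rodrigues(Ti[:3,:3])[0]; s.t=Ti[:3,3]
    def proj(s,P): return cv2.projectPoints(np.atleast_2d(P).astype(float),s.rv,s.t,s.K,s.d)[0][:,0]
C={}
C["side"]=Cam(44.07814807546613,262.47382758701787,187.88172782850492,[-0.19693276,0,0,0,0],[[-0.69187317,-0.44305706,0.5700982,-0.14280148],[-0.72201038,0.42842261,-0.54328176,0.68264194],[-0.00353814,-0.7874989,-0.6163059,0.82274199],[0,0,0,1]])
C["top"]=Cam(54.44584810466331,254.9474885636866,189.2238781999439,[0.00262519,0,0,0,0],[[-0.00565774,-0.99692086,0.07820995,0.45087342],[-0.99923297,0.00866679,0.03818835,0.02064992],[-0.03874859,-0.07793391,-0.99620523,1.003113],[0,0,0,1]])
def ramp_T(x,y,yaw):
    Rm=R.from_euler('z',yaw)*R.from_euler('y',-np.pi/12)
    return Rm.as_matrix(),np.array([x,y,0.])
E
cat > fit.py <<'E'
from h import *
# crate: free points by triangulation and model
obs={"top":[(296.7,169.8),(307.8,219.0),(356.7,158.2),(367.5,202.8)],"side":[(275.5,177.4),(316.9,193.1),(305.5,152.1),(343.1,165.2)]}
loc=[(.08,-.065),(.08,.065),(-.08,-.065),(-.08,.065)]  # x uphill(+y world), y left
for i in range(4):
    r=least_squares(lambda P:np.r_[C["top"].proj(P)[0]-obs["top"][i],C["side"].proj(P)[0]-obs["side"][i]],[.5,-.1,.05])
    print("tri",r.x.round(4),np.abs(r.fun).max().round(2))
def cr(p,h=.062):
    return np.array([[*(R.from_euler('z',p[2]).as_matrix()[:2,:2]@l+p[:2]),h] for l in loc])
for use in (["top"],["side"],["top","side"]):
    r=least_squares(lambda p:np.concatenate([(C[k].proj(cr(p))-obs[k]).ravel() for k in use]),[.5,-.1,1.57])
    print("crate",use,r.x.round(4),np.sqrt(np.mean(r.fun**2)).round(2)); 
    print(r.fun.round(1))
# ramp
W=.069
o=[("top",(187.7,179.0),'d',-1),("top",(192.9,232.9),'d',1),("top",(209.5,177.9),'t',-1),("top",(214.8,229.8),'t',1),
("side",(199.5,227.3),'d',-1),("side",(215.3,222.3),'t',-1),
("top",(277.8,172.0),'f',-1),("top",(283.7,222.8),'f',1),("side",(262.6,201.4),'f',-1),("side",(295.9,218.9),'f',1),
("top",(261.9,171.9),'e',-1),("top",(268.4,225.3),'e',1)]
def res(p,use=("top","side")):
    Rm,t=ramp_T(*p[:3]); out=[]
    for k,uv,n,s in o:
        if k not in use: continue
        L={'d':(.230+p[3],s*W,.007),'t':(.172+p[3],s*W,0),'f':(0,s*p[4],0),'e':(.05,s*W,.025)}[n]
        out.append(C[k].proj(Rm@L+t)[0]-uv)
    return np.concatenate(out)
for u in (("top",),("top","side")):
    r=least_squares(lambda p:res(p,u),[.5,0,1.57,0,.069]); print("ramp",u,r.x.round(4)); print(r.fun.reshape(-1,2).round(1).tolist())
E
python3 fit.py
```

```text
tri [ 0.574  -0.0495  0.057 ] 0.1
tri [ 0.449  -0.0752  0.0604] 0.07
tri [ 0.6023 -0.2019  0.0548] 0.13
tri [ 0.487  -0.2274  0.0542] 1.02
crate ['top'] [ 0.528  -0.1371  1.7861] 1.78
[-1.7 -0.5 -0.9  0.6  0.3 -3.   2.2  2.7]
crate ['side'] [ 0.5238 -0.134   1.7782] 1.15
[-1.   0.1  0.1  1.5 -0.8 -1.9  1.7 -0.4]
crate ['top', 'side'] [ 0.5268 -0.1366  1.7833] 1.58
[-1.8 -0.1 -1.2  1.   0.2 -2.5  1.9  3.3 -1.  -0.6  0.1  0.5 -1.2 -2.6
  1.4 -1.3]
ramp ('top',) [ 0.5074 -0.0101  1.6735  0.012   0.0688]
[[-0.3, -0.2], [-0.4, 0.4], [0.4, -0.6], [0.4, 0.8], [0.0, -0.0], [-0.0, 0.0], [0.3, 0.0], [-0.4, -0.5]]
ramp ('top', 'side') [ 0.5103 -0.0086  1.6891  0.0105  0.0627]
[[-0.6, 0.0], [0.2, 0.5], [0.1, -0.7], [0.9, 0.6], [-0.9, -0.5], [-0.1, -0.6], [-0.6, 1.2], [-0.5, -3.4], [0.5, 0.5], [4.7, 2.6], [-0.7, -0.8], [-0.5, -1.4]]
```

```bash
cat > fit2.py <<'E'
exec(open('fit.py').read().split('# crate')[0])
src=open('fit.py').read()
src=src.replace("(356.7,158.2),(367.5,202.8)","(358.5,156.2),(369.5,204.4)").replace('("side",(295.9,218.9),\'f\',1),','')
src=src.replace("(305.5,152.1),(343.1,165.2)","(305.0,150.8),(343.6,164.5)")
exec(src)
rp=r.x
rc=least_squares(lambda p:np.concatenate([(C[k].proj(cr(p))-obs[k]).ravel() for k in ("top","side")]),[.5,-.1,1.57]).x
Rm,t=ramp_T(*rp[:3])
# crate in ramp planar frame
e=np.array([np.cos(rp[2]),np.sin(rp[2])]);n=np.array([-e[1],e[0]])
d=rc[:2]-rp[:2]; print("crate along",d@e,"lat",d@n,"dyaw",rc[2]-rp[2], "end gap", -(d@e+.08))
def draw(n,out,box,k):
    im=cv2.imread(f"pics/{n}0.png"); x0,y0,x1,y1=box
    c=cv2.resize(im[y0:y1,x0:x1],None,fx=k,fy=k,interpolation=cv2.INTER_CUBIC)
    def pl(P,col):
        uv=C[n].proj(np.array(P)); uv=((uv-[x0,y0]+.5)*k).astype(int); cv2.polylines(c,[uv],False,col,1,cv2.LINE_AA)
    o=[0,1,3,2,0]
    for h in(0,.062): pl(cr(rc,h)[o],(255,255,0))
    for L in ([(0,-W,0),(0,W,0)],[(.23+rp[3],-W,.007),(.23+rp[3],W,.007)],[(.172+rp[3],-W,0),(.172+rp[3],W,0)],[(.05,W,.025),(.43,W,.025)],[(.05,-W,.025),(.43,-W,.025)],[(.05,-W,0),(.43,-W,0)],[(.394+rp[3],-W,.0),(.394+rp[3],W,.0)],[(.43,-W,.0),(.43,W,.0)]):
        pl([Rm@l+t for l in L],(0,255,0))
    cv2.imwrite(out,c)
draw("top","pics/ovt.png",(100,140,380,260),2.8); draw("side","pics/ovs.png",(120,130,350,320),3.1)
E
python3 fit2.py
```

```text
tri [ 0.574  -0.0495  0.057 ] 0.1
tri [ 0.449  -0.0752  0.0604] 0.07
tri [ 0.6077 -0.2063  0.0547] 0.29
tri [ 0.4844 -0.2303  0.0567] 0.08
crate ['top'] [ 0.5281 -0.1395  1.781 ] 0.77
[-0.6 -0.7 -0.1  0.4 -0.3 -0.9  1.1  1.2]
crate ['side'] [ 0.5252 -0.1355  1.7838] 0.73
[-0.9 -0.2  0.3  1.  -0.5 -1.   1.1 -0.3]
crate ['top', 'side'] [ 0.5275 -0.1386  1.7821] 0.89
[-1.  -0.4 -0.5  0.7 -0.7 -0.7  0.7  1.4 -0.7 -1.1  0.3  0.  -0.3 -1.7
  1.1 -1. ]
ramp ('top',) [ 0.5074 -0.0101  1.6735  0.012   0.0688]
[[-0.3, -0.2], [-0.4, 0.4], [0.4, -0.6], [0.4, 0.8], [0.0, -0.0], [-0.0, 0.0], [0.3, 0.0], [-0.4, -0.5]]
ramp ('top', 'side') [ 0.5074 -0.0098  1.6767  0.0117  0.0687]
[[-0.4, 0.1], [-0.3, 0.6], [0.3, -0.4], [0.5, 1.0], [-0.7, -0.7], [0.3, -0.6], [-0.2, 0.0], [-0.1, -0.0], [0.1, -0.3], [0.1, 0.1], [-0.4, -0.4]]
crate along -0.1301992105090388 lat -0.006377845970112402 dyaw 0.10534454683425576 end gap 0.05019921050903879
```

View pics/ovt.png

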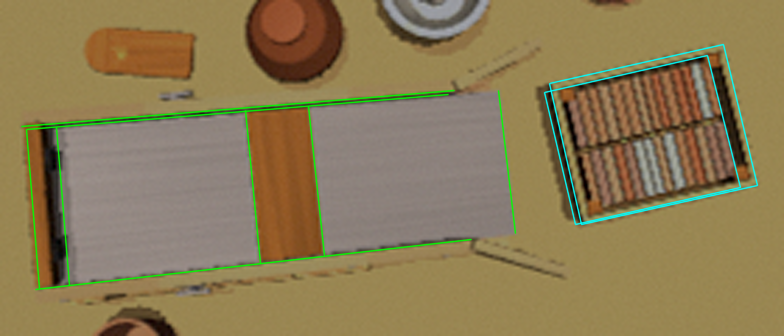

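View pics/ovs.png

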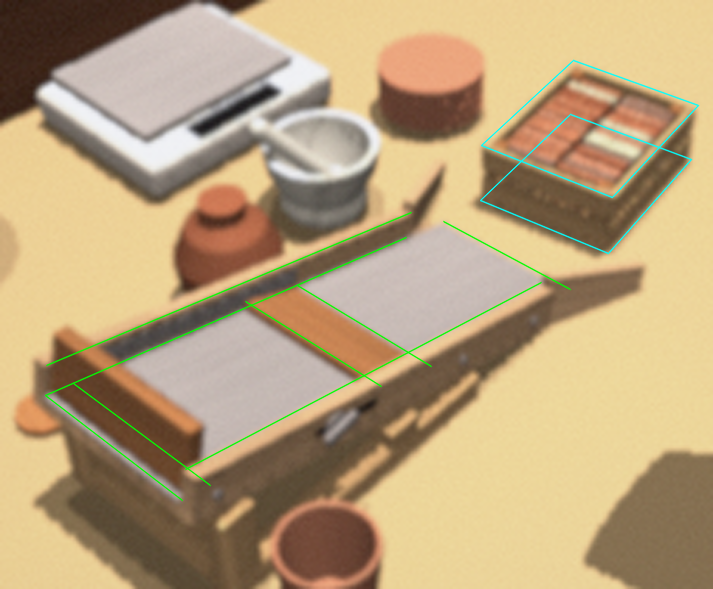

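Both overlays match the pictures. The ramp foot is at (0.507,-0.010) with yaw 1.677, and the strip lies about 12 mm uphill of its mean place. The crate is 50 mm short of the foot, 6 mm to the right, with its yaw off by +0.105. Next I'll plan the pusher poses.

```bash
cat > p.py <<'E'
from h import *
from plant import read_state
F=np.array([.5074,-.0098]); YAW=1.6767; D=.0117
e=np.array([np.cos(YAW),np.sin(YAW)]); n=np.array([-e[1],e[0]])
sl=np.pi/12
def crate_pose(rear):   # rear bottom edge position: horizontal along if <0 (on table) else slope distance; returns rear pt (a,z), pitch
    L=.16
    if rear<=-L: return np.array([rear,0]),0.
    if rear<0:
        # s^2 + d^2 +2 s d cos(sl) = L^2
        d=-rear; s=-d*np.cos(sl)+np.sqrt(L*L-d*d*np.sin(sl)**2)
        return np.array([rear,0]),np.arcsin(s*np.sin(sl)/L)
    return np.array([rear*np.cos(sl),rear*np.sin(sl)]),sl
def target(rear,lat,dyaw,h=.028,gap=0.,lift=0.,lean=.05,sgn=1):
    """desired TCP: finger side face touching rear face at height h (along face)."""
    p,ph=crate_pose(rear)
    u=np.array([np.cos(ph),np.sin(ph)]); w=np.array([-u[1],u[0]])
    q=p+w*(h+lift)-u*(.0075+gap)
    pos=np.array([*(F+e*q[0]+n*(lat)),q[1]])
    # TCP x axis = sgn*forward ; z down. lean: tip leads by lean
    Rz=R.from_euler('z',YAW+dyaw)
    fwd=(Rz*R.from_euler('y',-ph+ -lean)).as_matrix()  # tool rotated further back -> columns x fwd, z up
    x=fwd[:,0]; z=-fwd[:,2]
    M=np.c_[sgn*x,np.cross(z,sgn*x),z]
    return pos,R.from_matrix(M)
def step(pos,Ro,opening,rows=None,s=None):
    s=s or read_state(); R0=R.from_rotvec(s["orientation"])
    d=R0.inv().apply(pos-s["tool_pos"]); r=(R0.inv()*Ro).as_rotvec()
    return np.r_[opening,d/.5,r/(np.pi/2)]
def rampframe(s):
    d=s["tool_pos"]; a=(d[:2]-F)@e; l=(d[:2]-F)@n; return np.array([a,l,d[2]])
def show():
    s=read_state(); f=s["force"]; print("t",round(s["t"],2),"ramp frame tcp mm",(rampframe(s)*1000).round(1),"F along/lat/up",np.round([f[:2]@e,f[:2]@n,f[2]],2),"wt",s["wrist_torque"].round(2),"op",round(s["opening"],3)); return s
E
python3 - <<'E'
from p import *
s=show(); M=R.from_rotvec(s["orientation"]).as_matrix(); print(M.round(3))
for sg in(1,-1):
    pos,Ro=target(-.2096-.05,-.02,.105,sgn=sg); print(pos,Ro.as_matrix().round(3)); print((step(pos,Ro,.75)).round(3))
E
```

```text
t 0.1 ramp frame tcp mm [-524.2  384.4  217.7] F along/lat/up [ 0.33  0.45 -0.64] wt [-0.01 -0.02  0.01] op 0.093
[[ 0.954  0.301 -0.   ]
 [ 0.301 -0.954  0.002]
 [ 0.    -0.002 -1.   ]]
[ 0.55552197 -0.27328944  0.028     ] [[-0.209  0.978 -0.01 ]
 [ 0.977  0.209  0.049]
 [ 0.05   0.    -0.999]]
[ 0.75   0.895 -0.343  0.38   0.023  0.025 -0.939]
[ 0.55552197 -0.27328944  0.028     ] [[ 0.209 -0.978 -0.01 ]
 [-0.977 -0.209  0.049]
 [-0.05  -0.    -0.999]]
[ 0.75   0.895 -0.343  0.38   0.026 -0.023  1.06 ]
```

Run:
```python
from p import *
pos,Ro=target(-.2096,-.019,.105,gap=.04); pos[2]=.16
print(pos,step(pos,Ro,.75).round(3))
```

```text
[ 0.55347052 -0.26345117  0.16      ] [ 0.75   0.897 -0.363  0.116  0.023  0.025 -0.939]
```

Call:
jog_arm --motion '[0.75,0.11,-0.05,0.01,0,0,-0.1,0.75,0.22,-0.09,0.02,0,0,-0.2,0.75,0.33,-0.14,0.03,0,0,-0.3,0.75,0.44,-0.18,0.04,0,0,-0.4,0.75,0.55,-0.22,0.05,0.01,0.01,-0.5,0.75,0.64,-0.26,0.06,0.01,0.01,-0.6,0.75,0.73,-0.3,0.07,0.02,0.02,-0.69,0.75,0.8,-0.33,0.08,0.02,0.02,-0.78]' --grip_force 20

```text
t: 0.9
tool_pos: [0.487, -0.315, 0.1814]
orientation: [-2.262, -2.128, -0.039]
force: [0.6, -0.5, 0.5]
opening: 0.07
```

Run:
```python
from p import *
show()
pos,Ro=target(-.2096,-.019,.105,gap=.04); pos[2]=.12
print(step(pos,Ro,.75).round(3)); print(read_state()["q"].round(2))
pos[2]=.028
print(step(pos,Ro,.75).round(3))
```

```text
t 0.9 ramp frame tcp mm [-301.3   52.5  181.4] F along/lat/up [-0.55 -0.58  0.48] wt [-0.06 -0.06  0.01] op 0.07
[ 0.75   0.106  0.127  0.126  0.003  0.004 -0.173]
[-0.68  0.13  1.56  0.03  1.49 -0.62]
[ 0.75   0.098  0.129  0.31   0.003  0.004 -0.173]
```

Call:
jog_arm --motion '[0.75,0.05,0.06,0.04,0,0,-0.08,0.75,0.1,0.12,0.08,0,0,-0.15,0.75,0.1,0.129,0.15,0,0,-0.173,0.75,0.098,0.129,0.22,0,0,-0.173,0.75,0.098,0.129,0.28,0,0,-0.173,0.75,0.098,0.129,0.31,0,0,-0.173,0.75,0.098,0.129,0.31,0,0,-0.173,0.75,0.098,0.129,0.31,0,0,-0.173]'

```text
t: 1.7
tool_pos: [0.5539, -0.2638, 0.0291]
orientation: [-1.956, -2.418, -0.047]
force: [-0.1, 0.1, 0.7]
opening: 0.0697
```

Run:
```python
from p import *
s=show()
pos,Ro=target(-.2096,-.0148,.105); print(step(pos,Ro,.75).round(3))
from plant import read_camera
import cv2
c=read_camera("top")["frame"][:,:,::-1]; cv2.imwrite("pics/t1.png",cv2.resize(c[130:250,220:420],None,fx=4,fy=4,interpolation=cv2.INTER_CUBIC))
c=read_camera("side")["frame"][:,:,::-1]; cv2.imwrite("pics/s1.png",cv2.resize(c[90:240,200:400],None,fx=4,fy=4,interpolation=cv2.INTER_CUBIC))
```

```text
t 1.7 ramp frame tcp mm [-257.5  -19.4   29.1] F along/lat/up [0.12 0.07 0.72] wt [-0.11 -0.12  0.01] op 0.07
[ 0.75   0.081 -0.001  0.006  0.003  0.005 -0.   ]
```

View pics/t1.png

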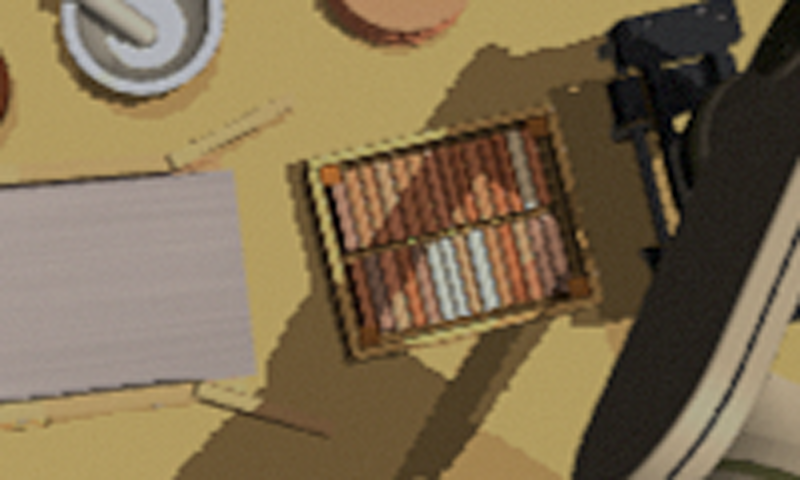

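View pics/s1.png

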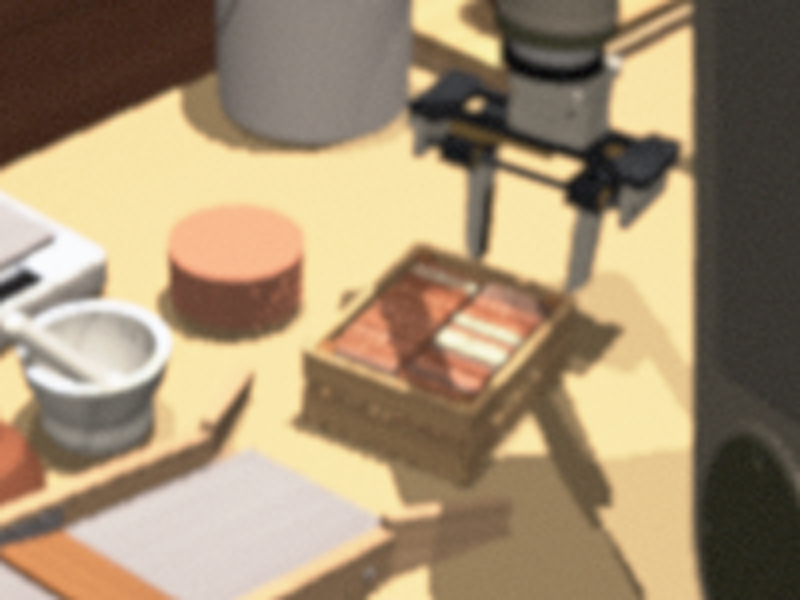

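The fingers stand square behind the crate's rear face, with open table between them. The top view has the gap at about (570–640,190). Now I'll close up slowly.

Call:
jog_arm --motion '[0.75,0.015,0,0.002,0,0,0,0.75,0.03,0,0.003,0,0,0,0.75,0.045,0,0.004,0,0,0,0.75,0.056,0,0.005,0,0,0,0.75,0.063,-0.001,0.005,0,0,0,0.75,0.068,-0.001,0.006,0,0,0,0.75,0.073,-0.001,0.006,0,0,0,0.75,0.077,-0.001,0.006,0,0,0]'

```text
t: 2.6
tool_pos: [0.5463, -0.2267, 0.0291]
orientation: [-1.958, -2.42, -0.047]
force: [0.7, -2.5, -0.9]
opening: 0.0698
```

Run:
```python
from p import *
s=show()
pos,Ro=target(-.2096,-.0148,.105); print(step(pos,Ro,.75).round(3))
```

```text
t 2.6 ramp frame tcp mm [-219.8  -15.8   29.1] F along/lat/up [-2.58 -0.45 -0.89] wt [-0.55 -0.17  0.16] op 0.07
[ 0.75   0.006 -0.001  0.002  0.004  0.006 -0.   ]
```

```bash
cat >> p.py <<'E'
OFF=.0027
def stageA(rear):
    u=np.clip((rear+.2096)/.065,0,1); dy=.105*(1-u); return -.0064*(1-u)-.08*dy,dy
def plan(rears,path=stageA,lift=lambda r:0,h=.028,**k):
    s=show(); rows=[]
    for r in rears:
        lat,dy=path(r); pos,Ro=target(r,lat,dy,gap=OFF,h=h,lift=lift(r),**k); rows.append(step(pos,Ro,.75,s=s))
    print(np.array(rows).round(3)[[0,1,3,5,7] if len(rows)==8 else slice(None)])
E
python3 - <<'E'
from p import *
plan([-.2096+.004*i for i in range(1,9)])
E
```

```text
t 2.6 ramp frame tcp mm [-219.8  -15.8   29.1] F along/lat/up [-2.58 -0.45 -0.89] wt [-0.55 -0.17  0.16] op 0.07
[[ 0.75   0.008 -0.003  0.002  0.004  0.006  0.004]
 [ 0.75   0.016 -0.004  0.003  0.003  0.006  0.008]
 [ 0.75   0.033 -0.006  0.003  0.003  0.006  0.016]
 [ 0.75   0.049 -0.008  0.004  0.003  0.006  0.024]
 [ 0.75   0.065 -0.01   0.005  0.002  0.006  0.033]]
```

Call:
jog_arm --motion '[0.75,0.008,-0.002,0.001,0,0,0.004,0.75,0.016,-0.004,0.002,0,0,0.008,0.75,0.025,-0.005,0.002,0,0,0.012,0.75,0.033,-0.006,0.003,0,0,0.016,0.75,0.041,-0.007,0.003,0,0,0.02,0.75,0.049,-0.008,0.004,0,0,0.024,0.75,0.057,-0.009,0.004,0,0,0.028,0.75,0.065,-0.01,0.005,0,0,0.033]'

```text
t: 3.4
tool_pos: [0.5347, -0.1957, 0.028]
orientation: [-2.021, -2.368, -0.046]
force: [0.9, -5.0, 3.3]
opening: 0.0697
```

Run:
```python
from p import *
plan([-.1776+.004*i for i in range(1,9)])
from plant import read_camera
import cv2
c=read_camera("top")["frame"][:,:,::-1]; cv2.imwrite("pics/t2.png",c);cv2.imwrite("pics/t2c.png",cv2.resize(c[130:250,220:420],None,fx=4,fy=4,interpolation=cv2.INTER_CUBIC))
```

```text
t 3.4 ramp frame tcp mm [-187.7   -7.5   28. ] F along/lat/up [-5.05 -0.34  3.28] wt [-0.83 -0.22  0.03] op 0.07
[[ 0.75   0.008 -0.001  0.     0.002  0.006  0.003]
 [ 0.75   0.016 -0.003  0.001  0.002  0.006  0.007]
 [ 0.75   0.032 -0.006  0.001  0.002  0.006  0.016]
 [ 0.75   0.048 -0.008  0.002  0.001  0.013  0.024]
 [ 0.75   0.063 -0.011  0.003  0.001  0.021  0.032]]
```

View pics/t2c.png

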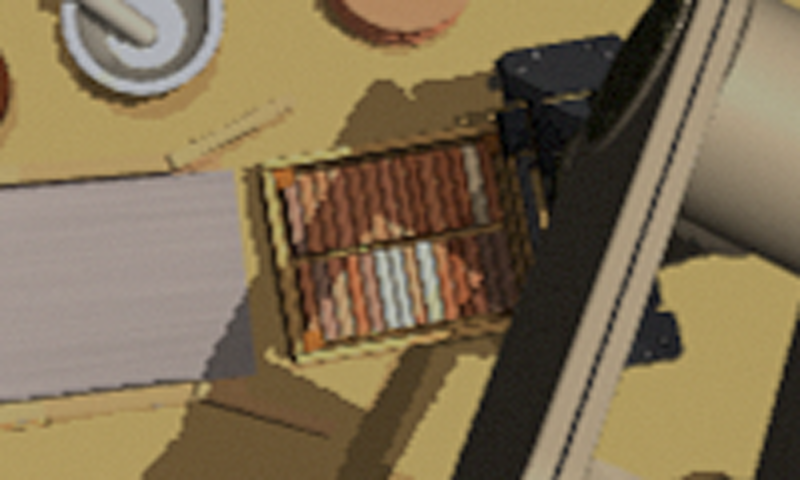

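The crate follows the pusher. Its front rim corners are at crop (262,165) and (297,360). I'll work out its pose from those.

```bash
cat >> p.py <<'E'
def front_pose(c1,c2,z=.062,cam="top"):
    # c1: right(+x world) front corner, c2: left front corner px, at height z
    P=[least_squares(lambda p:C[cam].proj([p[0],p[1],z])[0]-c,[.5,0]).x for c in(c1,c2)]
    m=(P[0]+P[1])/2-F; v=P[1]-P[0]; dy=np.arctan2(v@-e,v@n)  # lateral dir of crate = n rotated by dyaw -> v=(−sin, cos)
    print("front mid along/lat mm",(1e3*m@e).round(1),(1e3*m@n).round(1),"width",np.linalg.norm(v).round(4),"dyaw",dy.round(4))
E
python3 - <<'E'
from p import *
front_pose((285.0,170.8),(293.7,219.5))
front_pose((296.7,169.8),(307.8,219.0))
E
```

```text
front mid along/lat mm -20.1 0.2 width 0.1247 dyaw 0.0574
front mid along/lat mm -52.5 1.9 width 0.1269 dyaw 0.0995
```

Call:
jog_arm --motion '[0.75,0.008,-0.001,0,0,0,0.003,0.75,0.016,-0.003,0.001,0,0,0.007,0.75,0.024,-0.005,0.001,0,0,0.012,0.75,0.032,-0.006,0.001,0,0.005,0.016,0.75,0.04,-0.007,0.001,0,0.008,0.02,0.75,0.048,-0.008,0.001,0,0.011,0.024,0.75,0.056,-0.01,0.001,0,0.015,0.028,0.75,0.063,-0.011,0.001,0,0.02,0.032]'

```text
t: 4.25
tool_pos: [0.5234, -0.1641, 0.0281]
orientation: [-2.062, -2.295, -0.076]
force: [0.1, -2.1, -2.0]
opening: 0.0696
```

Run:
```python
from p import *
plan([-.1456+.004*i for i in range(1,9)])
from plant import read_camera
import cv2
c=read_camera("top")["frame"][:,:,::-1]; cv2.imwrite("pics/t3.png",c);cv2.imwrite("pics/t3c.png",cv2.resize(c[130:250,220:420],None,fx=4,fy=4,interpolation=cv2.INTER_CUBIC))
```

```text
t 4.25 ramp frame tcp mm [-155.1    0.4   28.1] F along/lat/up [-2.07  0.14 -2.01] wt [-0.52 -0.15  0.01] op 0.07
[[ 0.75   0.005  0.001  0.001 -0.     0.004  0.001]
 [ 0.75   0.012  0.001  0.002 -0.     0.008  0.001]
 [ 0.75   0.028  0.001  0.003 -0.     0.017  0.001]
 [ 0.75   0.043  0.001  0.005 -0.     0.025  0.001]
 [ 0.75   0.058  0.001  0.006 -0.     0.033  0.001]]
```

View pics/t3c.png

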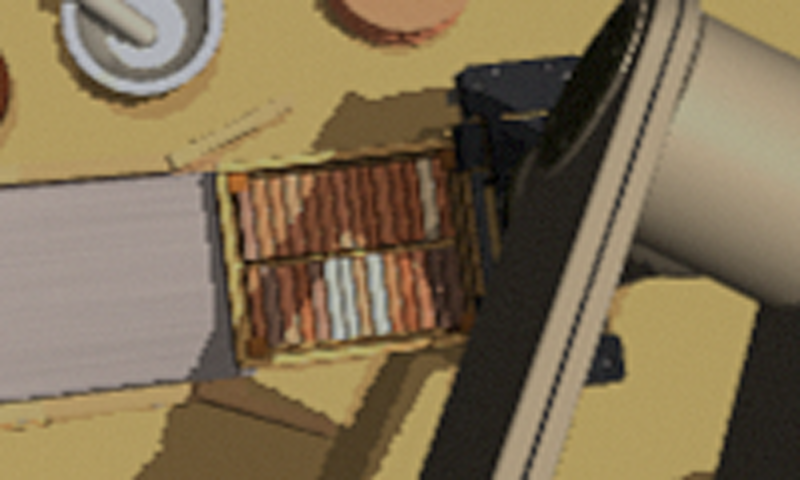

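Run:
```python
from p import *
front_pose((273.75,172.5),(279.5,222.0),z=.066)
```

```text
front mid along/lat mm 12.3 2.0 width 0.1252 dyaw -0.0008
```

Call:
jog_arm --motion '[0.75,0.006,0.001,0.001,0,0.004,0,0.75,0.013,0.001,0.002,0,0.008,0,0.75,0.021,0.002,0.002,0,0.012,0,0.75,0.029,0.002,0.003,0,0.017,0,0.75,0.036,0.003,0.004,0,0.021,0,0.75,0.043,0.003,0.005,0,0.025,0,0.75,0.051,0.003,0.005,0,0.029,0,0.75,0.058,0.003,0.006,0,0.033,0]'

```text
t: 5.1
tool_pos: [0.5218, -0.1344, 0.0274]
orientation: [-2.035, -2.264, -0.13]
force: [-0.5, -4.8, 3.4]
opening: 0.0695
```

Run:
```python
from p import *
plan([-.1136+.004*i for i in range(1,9)],path=lambda r:(-.001,0))
from plant import read_camera
import cv2
c=read_camera("top")["frame"][:,:,::-1]; cv2.imwrite("pics/t4.png",c);cv2.imwrite("pics/t4c.png",cv2.resize(c[130:250,200:400],None,fx=4,fy=4,interpolation=cv2.INTER_CUBIC))
```

```text
t 5.1 ramp frame tcp mm [-125.4   -1.2   27.4] F along/lat/up [-4.68  0.96  3.4 ] wt [-0.83 -0.16 -0.03] op 0.069
[[ 0.75   0.006 -0.     0.002 -0.     0.004  0.   ]
 [ 0.75   0.014 -0.     0.003 -0.     0.008  0.   ]
 [ 0.75   0.029 -0.     0.005 -0.     0.016  0.   ]
 [ 0.75   0.044 -0.     0.007 -0.     0.025  0.   ]
 [ 0.75   0.059 -0.     0.01  -0.     0.033  0.   ]]
```

View pics/t4c.png

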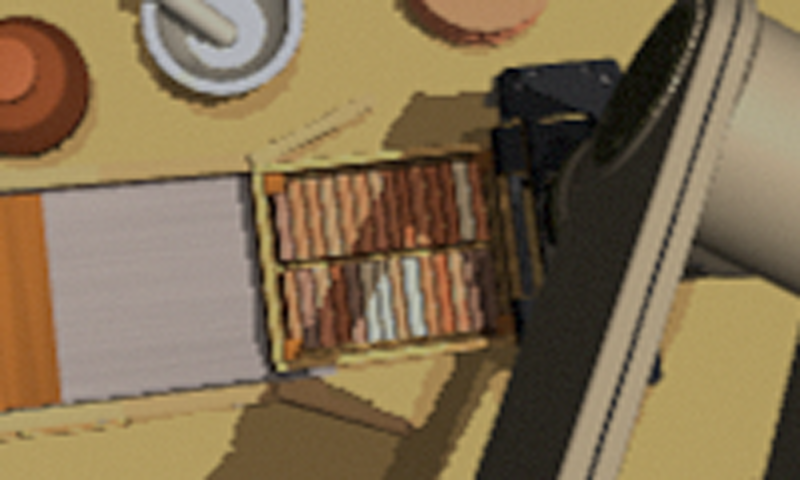

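Run:
```python
from p import *
front_pose((262.5,171.5),(268.3,222.5),z=.074)
```

```text
front mid along/lat mm 40.2 -1.4 width 0.1281 dyaw -0.0007
```

Call:
jog_arm --motion '[0.75,0.006,0,0.001,0,0.004,0,0.75,0.014,-0.001,0.002,0,0.008,0,0.75,0.021,-0.001,0.003,0,0.012,0,0.75,0.029,-0.001,0.004,0,0.016,0,0.75,0.036,-0.001,0.005,0,0.021,0,0.75,0.044,-0.001,0.006,0,0.025,0,0.75,0.051,-0.001,0.008,0,0.029,0,0.75,0.059,-0.001,0.009,0,0.033,0]'

```text
t: 5.95
tool_pos: [0.5181, -0.1041, 0.0267]
orientation: [-2.007, -2.233, -0.181]
force: [0.1, -1.9, -0.5]
opening: 0.0697
```

Run:
```python
from p import *
plan([-.0816+.004*i for i in range(1,9)],path=lambda r:(-.0005,0))
from plant import read_camera
import cv2
c=read_camera("top")["frame"][:,:,::-1]; cv2.imwrite("pics/t5.png",c);cv2.imwrite("pics/t5c.png",cv2.resize(c[130:250,200:400],None,fx=4,fy=4,interpolation=cv2.INTER_CUBIC))
```

```text
t 5.95 ramp frame tcp mm [-94.9  -0.7  26.7] F along/lat/up [-1.93  0.14 -0.48] wt [-0.63 -0.12 -0.05] op 0.07
[[ 0.75   0.007 -0.     0.002 -0.     0.004  0.   ]
 [ 0.75   0.014 -0.     0.004 -0.     0.008  0.   ]
 [ 0.75   0.029 -0.     0.007 -0.     0.016  0.   ]
 [ 0.75   0.044 -0.     0.01  -0.     0.024  0.   ]
 [ 0.75   0.059 -0.     0.013 -0.     0.033  0.   ]]
```

View pics/t5c.png

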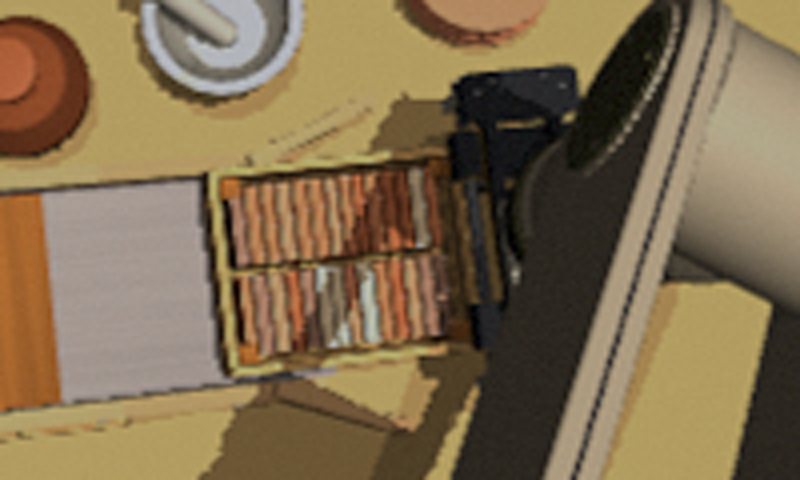

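The crate's front has entered the lane cleanly: its rim runs (207,170) to (230,378) between the boards, and the lateral force is about 0.1 N.

Call:
jog_arm --motion '[0.75,0.007,0,0.001,0,0.004,0,0.75,0.014,0,0.003,0,0.008,0,0.75,0.022,0,0.005,0,0.012,0,0.75,0.029,0,0.007,0,0.016,0,0.75,0.036,0,0.008,0,0.02,0,0.75,0.044,0,0.01,0,0.024,0,0.75,0.052,0,0.012,0,0.029,0,0.75,0.059,0,0.013,0,0.033,0]'

```text
t: 6.8
tool_pos: [0.5147, -0.0731, 0.0254]
orientation: [-1.977, -2.201, -0.232]
force: [-0.4, -2.8, 0.1]
opening: 0.0699
```

Run:
```python
from p import *
plan([-.0496+.004*i for i in range(1,9)],path=lambda r:(-.0005,0))
```

```text
t 6.8 ramp frame tcp mm [-63.7  -0.5  25.4] F along/lat/up [-2.77  0.72  0.05] wt [-0.63 -0.23 -0.01] op 0.07
[[ 0.75   0.006 -0.     0.001 -0.     0.003  0.   ]
 [ 0.75   0.013 -0.     0.003 -0.     0.007  0.   ]
 [ 0.75   0.028 -0.     0.007 -0.     0.015  0.   ]
 [ 0.75   0.043 -0.     0.011 -0.     0.023  0.   ]
 [ 0.75   0.058 -0.     0.015 -0.     0.031  0.   ]]
```

Call:
jog_arm --motion '[0.75,0.006,0,0.001,0,0.003,0,0.75,0.014,0,0.003,0,0.007,0,0.75,0.021,0,0.005,0,0.011,0,0.75,0.028,0,0.007,0,0.015,0,0.75,0.036,0,0.009,0,0.019,0,0.75,0.043,0,0.011,0,0.023,0,0.75,0.051,0,0.013,0,0.027,0,0.75,0.058,0,0.015,0,0.031,0]'

```text
t: 7.6
tool_pos: [0.5113, -0.0429, 0.0248]
orientation: [-1.95, -2.17, -0.277]
force: [0.8, -2.4, -1.2]
opening: 0.07
```

Run:
```python
from p import *
plan([-.0176+.004*i for i in range(1,9)],path=lambda r:(-.0005,0))
from plant import read_camera
import cv2
c=read_camera("top")["frame"][:,:,::-1]; cv2.imwrite("pics/t6.png",c);cv2.imwrite("pics/t6c.png",cv2.resize(c[130:250,180:360],None,fx=4,fy=4,interpolation=cv2.INTER_CUBIC))
```

```text
t 7.6 ramp frame tcp mm [-33.3  -0.4  24.8] F along/lat/up [-2.51 -0.53 -1.15] wt [-0.62 -0.15 -0.05] op 0.07
[[ 0.75   0.006  0.     0.002 -0.001  0.004  0.   ]
 [ 0.75   0.013  0.     0.004 -0.001  0.008  0.   ]
 [ 0.75   0.028  0.     0.009 -0.001  0.017  0.   ]
 [ 0.75   0.044  0.     0.01  -0.001  0.018  0.   ]
 [ 0.75   0.06   0.     0.01  -0.001  0.018  0.   ]]
```

View pics/t6c.png

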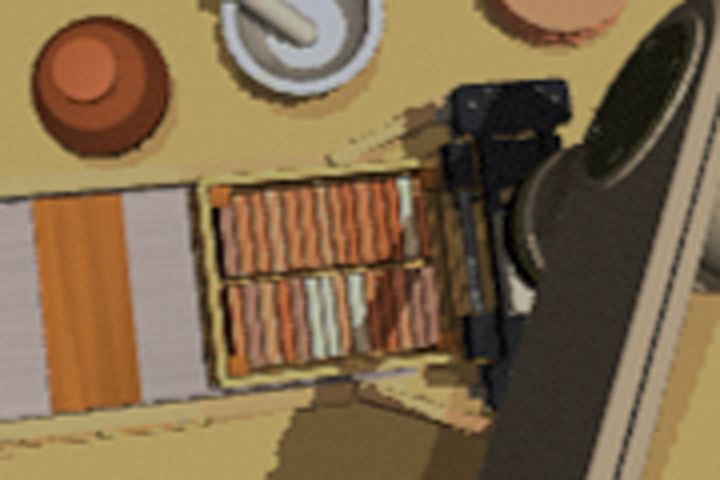

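Call:
jog_arm --motion '[0.75,0.006,0,0.001,0,0.008,0,0.75,0.014,0,0.003,0,0.016,0,0.75,0.021,0,0.006,0,0.024,0,0.75,0.028,0,0.008,0,0.032,0,0.75,0.036,0,0.009,0,0.04,0,0.75,0.044,0,0.009,0,0.048,0,0.75,0.052,0,0.009,0,0.056,0,0.75,0.06,0,0.009,0,0.062,0]'

```text
t: 8.45
tool_pos: [0.5079, -0.0122, 0.0288]
orientation: [-1.894, -2.108, -0.366]
force: [0.8, -2.7, -1.4]
opening: 0.0699
```

Run:
```python
from p import *
plan([.0144+.004*i for i in range(1,9)],path=lambda r:(-.0005,0),lean=.14,h=.029)
```

```text
t 8.45 ramp frame tcp mm [-2.5 -0.2 28.8] F along/lat/up [-2.73 -0.51 -1.45] wt [-0.66 -0.2   0.01] op 0.07
[[ 0.75   0.006  0.001 -0.    -0.001  0.012  0.   ]
 [ 0.75   0.014  0.001  0.001 -0.001  0.012  0.   ]
 [ 0.75   0.03   0.001  0.003 -0.001  0.012  0.   ]
 [ 0.75   0.046  0.001  0.004 -0.001  0.012  0.   ]
 [ 0.75   0.062  0.001  0.006 -0.001  0.012  0.   ]]
```

Call:
jog_arm --motion '[0.75,0.006,0,0,0,0.004,0,0.75,0.014,0.001,0.001,0,0.008,0,0.75,0.022,0.001,0.002,0,0.012,0,0.75,0.03,0.001,0.003,0,0.012,0,0.75,0.038,0.001,0.004,0,0.012,0,0.75,0.046,0.001,0.004,0,0.012,0,0.75,0.054,0.001,0.005,0,0.012,0,0.75,0.062,0.001,0.006,0,0.012,0]'

```text
t: 9.25
tool_pos: [0.5051, 0.0179, 0.0377]
orientation: [-1.883, -2.096, -0.382]
force: [-0.3, -2.0, -2.9]
opening: 0.0698
```

Run:
```python
from p import *
plan([.0464+.004*i for i in range(1,9)],path=lambda r:(-.0005,0),lean=.14,h=.029)
```

```text
t 9.25 ramp frame tcp mm [27.8 -0.7 37.7] F along/lat/up [-1.95  0.5  -2.89] wt [-0.78 -0.18  0.02] op 0.07
[[ 0.75   0.007 -0.     0.001 -0.001  0.     0.   ]
 [ 0.75   0.015 -0.     0.003 -0.001  0.     0.   ]
 [ 0.75   0.031 -0.     0.005 -0.001  0.     0.   ]
 [ 0.75   0.047 -0.     0.007 -0.001  0.     0.   ]
 [ 0.75   0.063 -0.     0.009 -0.001  0.     0.   ]]
```

Call:
jog_arm --motion '[0.75,0.007,0,0.002,0,0,0,0.75,0.015,0,0.003,0,0,0,0.75,0.023,0,0.004,0,0,0,0.75,0.031,0,0.006,0,0,0,0.75,0.039,0,0.007,0,0,0,0.75,0.047,0,0.008,0,0,0,0.75,0.055,0,0.009,0,0,0,0.75,0.063,0,0.01,0,0,0]'

```text
t: 10.05
tool_pos: [0.5019, 0.049, 0.0456]
orientation: [-1.883, -2.096, -0.382]
force: [0.3, -4.8, 1.7]
opening: 0.0696
```

```bash
cat >> p.py <<'E'
def sf(s):
    f=s["force"]; a=f[:2]@e; u=f[2]; p=rampframe(s)
    print("slope frame: F along %.2f normal %.2f lat %.2f | tcp s %.1f h %.1f"%(a*np.cos(sl)+u*np.sin(sl),u*np.cos(sl)-a*np.sin(sl),f[:2]@n,1e3*(p[0]*np.cos(sl)+p[2]*np.sin(sl)),1e3*(p[2]*np.cos(sl)-p[0]*np.sin(sl))))
E
python3 - <<'E'
from p import *
plan([.0784+.004*i for i in range(1,9)],path=lambda r:(-.0005,0),lean=.14,h=.029);sf(read_state())
from plant import read_camera
import cv2
c=read_camera("top")["frame"][:,:,::-1]; cv2.imwrite("pics/t7c.png",cv2.resize(c[130:250,130:320],None,fx=4,fy=4,interpolation=cv2.INTER_CUBIC))
c=read_camera("side")["frame"][:,:,::-1]; cv2.imwrite("pics/s7c.png",cv2.resize(c[130:330,120:340],None,fx=3,fy=3,interpolation=cv2.INTER_CUBIC))
E
```

```text
t 10.05 ramp frame tcp mm [59.  -0.7 45.6] F along/lat/up [-4.83  0.17  1.72] wt [-0.85 -0.15  0.  ] op 0.07
[[ 0.75   0.007 -0.     0.001 -0.001  0.     0.   ]
 [ 0.75   0.015 -0.     0.002 -0.001  0.     0.   ]
 [ 0.75   0.031 -0.     0.004 -0.001  0.     0.   ]
 [ 0.75   0.046 -0.     0.006 -0.001  0.     0.   ]
 [ 0.75   0.062 -0.     0.008 -0.001  0.     0.   ]]
slope frame: F along -4.22 normal 2.91 lat 0.17 | tcp s 68.8 h 28.8
```

View pics/t7c.png

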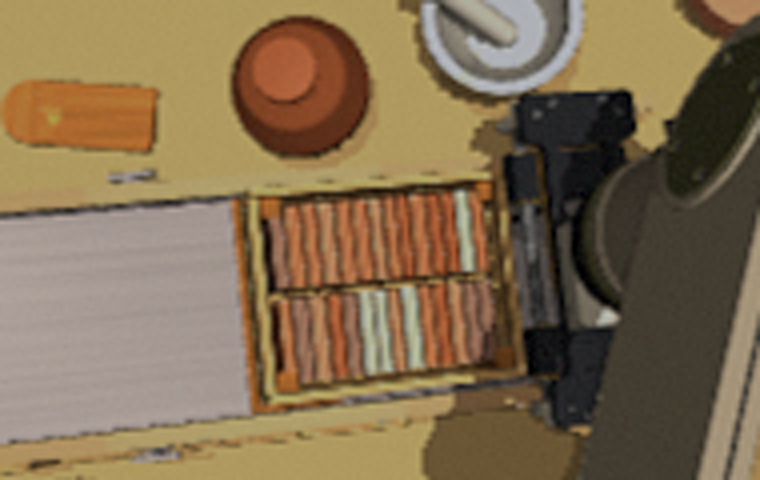

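View pics/s7c.png

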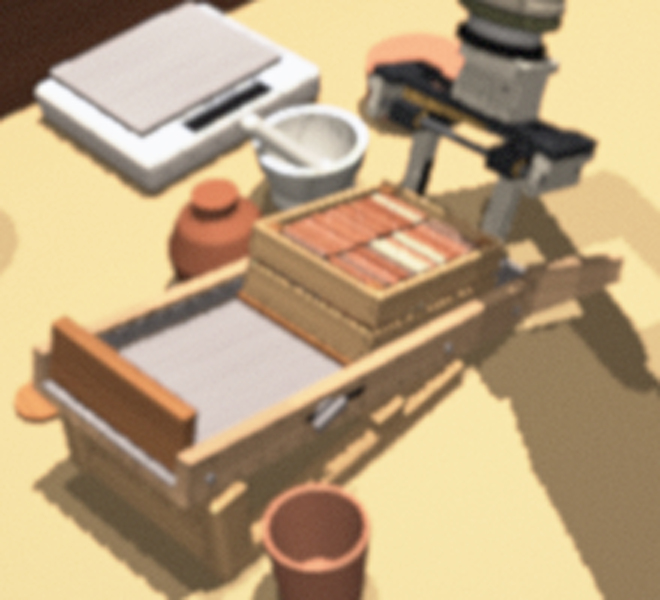

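Call:
jog_arm --motion '[0.75,0.007,0,0,0,0,0,0.75,0.015,0,0.001,0,0,0,0.75,0.023,0,0.002,0,0,0,0.75,0.031,0,0.003,0,0,0,0.75,0.039,0,0.004,0,0,0,0.75,0.046,0,0.005,0,0,0,0.75,0.054,0,0.007,0,0,0,0.75,0.062,0,0.008,0,0,0]'

```text
t: 10.95
tool_pos: [0.4984, 0.0797, 0.054]
orientation: [-1.882, -2.096, -0.382]
force: [0.7, -1.6, -2.0]
opening: 0.0699
```

Run:
```python
from p import *
sf(read_state());plan([.1104+.004*i for i in range(1,9)],path=lambda r:(-.0005,0),lean=.14,h=.029)
```

```text
slope frame: F along -2.16 normal -1.50 lat -0.50 | tcp s 100.9 h 28.9
t 10.95 ramp frame tcp mm [90.  -0.5 54. ] F along/lat/up [-1.7 -0.5 -2. ] wt [-0.79 -0.17 -0.01] op 0.07
[[ 0.75   0.007 -0.     0.001 -0.001 -0.     0.001]
 [ 0.75   0.014 -0.     0.002 -0.001 -0.     0.001]
 [ 0.75   0.03   0.     0.004 -0.001 -0.     0.001]
 [ 0.75   0.046  0.     0.006 -0.001 -0.     0.001]
 [ 0.75   0.062  0.     0.009 -0.001 -0.     0.001]]
```

Call:
jog_arm --motion '[0.75,0.007,0,0.001,0,0,0,0.75,0.014,0,0.002,0,0,0,0.75,0.022,0,0.003,0,0,0,0.75,0.03,0,0.004,0,0,0,0.75,0.038,0,0.005,0,0,0,0.75,0.046,0,0.006,0,0,0,0.75,0.054,0,0.007,0,0,0,0.75,0.062,0,0.008,0,0,0]'

```text
t: 11.75
tool_pos: [0.4952, 0.1099, 0.0626]
orientation: [-1.882, -2.096, -0.382]
force: [1.0, -2.7, -1.8]
opening: 0.0698
```

Run:
```python
from p import *
sf(read_state());plan([.1424+.003*i for i in range(1,9)],path=lambda r:(-.0005,0),lean=.14,h=.029)
```

```text
slope frame: F along -3.13 normal -1.05 lat -0.74 | tcp s 132.5 h 29.4
t 11.75 ramp frame tcp mm [120.4  -0.5  62.6] F along/lat/up [-2.75 -0.74 -1.82] wt [-0.74 -0.16  0.02] op 0.07
[[ 0.75   0.005 -0.     0.001 -0.001 -0.     0.001]
 [ 0.75   0.011 -0.     0.002 -0.001 -0.     0.001]
 [ 0.75   0.023 -0.     0.004 -0.001 -0.     0.001]
 [ 0.75   0.035 -0.     0.006 -0.001 -0.     0.001]
 [ 0.75   0.047 -0.     0.007 -0.001 -0.     0.001]]
```

Call:
jog_arm --motion '[0.75,0.005,0,0.001,0,0,0,0.75,0.011,0,0.002,0,0,0,0.75,0.017,0,0.002,0,0,0,0.75,0.023,0,0.001,0,0,0,0.75,0.029,0,0,0,0,0,0.75,0.035,0,-0.001,0,0,0,0.75,0.041,0,-0.003,0,0,0,0.75,0.047,0,-0.005,0,0,0]'

```text
t: 12.55
tool_pos: [0.4931, 0.1306, 0.0745]
orientation: [-1.882, -2.096, -0.383]
force: [1.3, -3.8, 0.9]
opening: 0.0698
```

Run:
```python
from p import *
sf(read_state());plan([.1664+.003*i for i in range(1,9)],path=lambda r:(-.0005,0),lean=.14,h=.036)
from plant import read_camera
import cv2
c=read_camera("top")["frame"][:,:,::-1]; cv2.imwrite("pics/t8c.png",cv2.resize(c[130:250,90:290],None,fx=4,fy=4,interpolation=cv2.INTER_CUBIC))
c=read_camera("side")["frame"][:,:,::-1]; cv2.imwrite("pics/s8c.png",cv2.resize(c[130:330,120:340],None,fx=3,fy=3,interpolation=cv2.INTER_CUBIC))
```

```text
slope frame: F along -3.56 normal 1.89 lat -0.89 | tcp s 155.6 h 35.4
t 12.55 ramp frame tcp mm [141.2  -0.6  74.5] F along/lat/up [-3.93 -0.89  0.9 ] wt [-0.8  -0.09 -0.01] op 0.07
[[ 0.75   0.007 -0.    -0.    -0.001 -0.     0.001]
 [ 0.75   0.013 -0.     0.001 -0.001 -0.     0.001]
 [ 0.75   0.025 -0.     0.002 -0.001 -0.     0.001]
 [ 0.75   0.037 -0.     0.004 -0.001 -0.     0.001]
 [ 0.75   0.049 -0.     0.006 -0.001 -0.     0.001]]
```

View pics/t8c.png

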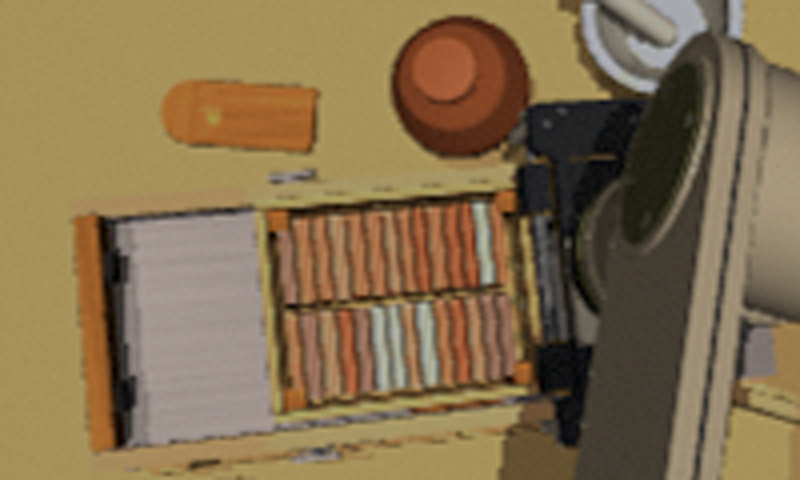

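View pics/s8c.png

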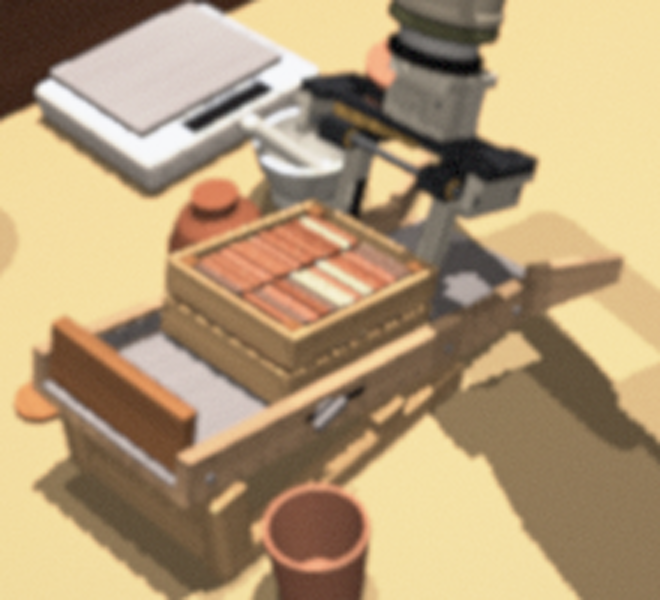

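Call:
jog_arm --motion '[0.75,0.006,0,-0.002,0,0,0,0.75,0.012,0,-0.003,0,0,0,0.75,0.018,0,-0.004,0,0,0,0.75,0.025,0,-0.005,0,0,0,0.75,0.031,0,-0.005,0,0,0,0.75,0.037,0,-0.005,0,0,0,0.75,0.043,0,-0.004,0,0,0,0.75,0.049,0,-0.003,0,0,0]'

```text
t: 13.45
tool_pos: [0.4903, 0.1531, 0.0853]
orientation: [-1.881, -2.096, -0.382]
force: [0.2, -2.3, -2.1]
opening: 0.0699
```

Run:
```python
from p import *
sf(read_state());plan([.1904+.003*i for i in range(1,9)],path=lambda r:(-.0005,0),lean=.14,h=.038)
from plant import read_camera
import cv2
c=read_camera("side")["frame"][:,:,::-1]; cv2.imwrite("pics/s9c.png",cv2.resize(c[170:310,120:300],None,fx=4.2,fy=4.2,interpolation=cv2.INTER_CUBIC))
```

```text
slope frame: F along -2.72 normal -1.39 lat 0.07 | tcp s 180.3 h 40.0
t 13.45 ramp frame tcp mm [163.8  -0.3  85.3] F along/lat/up [-2.26  0.07 -2.05] wt [-0.74 -0.18 -0.05] op 0.07
[[ 0.75   0.005  0.001  0.005 -0.001 -0.     0.001]
 [ 0.75   0.011  0.001  0.006 -0.001 -0.     0.001]
 [ 0.75   0.023  0.001  0.007 -0.001 -0.     0.001]
 [ 0.75   0.035  0.001  0.009 -0.001 -0.     0.001]
 [ 0.75   0.047  0.001  0.011 -0.001 -0.     0.001]]
```

View pics/s9c.png

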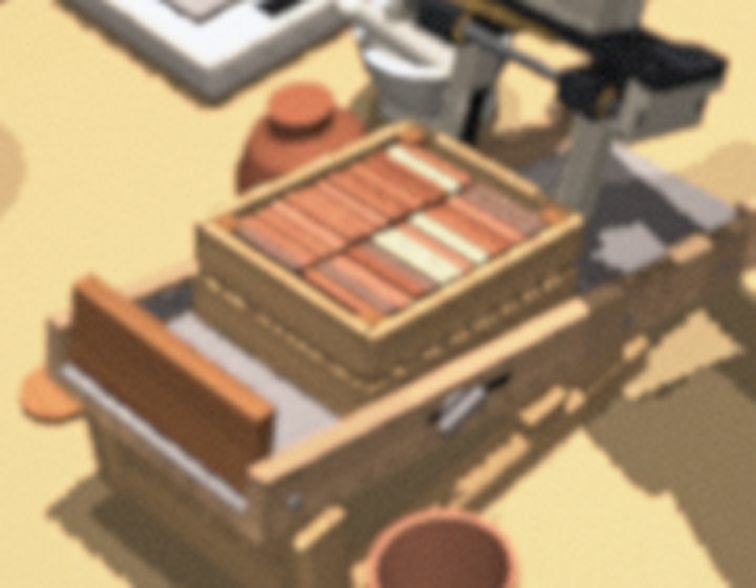

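Call:
jog_arm --motion '[0.75,0.006,0,0.001,0,0,0,0.75,0.012,0,0.002,0,0,0,0.75,0.018,0,0.003,0,0,0,0.75,0.024,0,0.004,0,0,0,0.75,0.03,0,0.005,0,0,0,0.75,0.036,0,0.006,0,0,0,0.75,0.042,0,0.007,0,0,0,0.75,0.048,0,0.009,0,0,0]'

```text
t: 14.3
tool_pos: [0.4879, 0.1774, 0.091]
orientation: [-1.881, -2.096, -0.383]
force: [0.5, -3.6, 0.1]
opening: 0.0696
```

Run:
```python
from p import *
sf(read_state());plan([.2144+.003*i for i in range(1,9)],path=lambda r:(-.0005,0),lean=.14,h=.038)
```

```text
slope frame: F along -3.51 normal 1.08 lat -0.12 | tcp s 205.3 h 39.2
t 14.3 ramp frame tcp mm [188.2  -0.4  91. ] F along/lat/up [-3.67 -0.12  0.14] wt [-0.75 -0.12 -0.02] op 0.07
[[ 0.75   0.003  0.     0.003 -0.001 -0.001  0.001]
 [ 0.75   0.009  0.     0.004 -0.001 -0.001  0.001]
 [ 0.75   0.021  0.     0.005 -0.001 -0.001  0.001]
 [ 0.75   0.033  0.     0.007 -0.001 -0.001  0.001]
 [ 0.75   0.045  0.     0.009 -0.001 -0.001  0.001]]
```

Call:
jog_arm --motion '[0.75,0.004,0,0.001,0,0,0,0.75,0.009,0,0.002,0,0,0,0.75,0.014,0,0.003,0,0,0,0.75,0.02,0,0.004,0,0,0,0.75,0.025,0,0.005,0,0,0,0.75,0.03,0,0.006,0,0,0,0.75,0.035,0,0.007,0,0,0,0.75,0.04,0,0.008,0,0,0]'

```text
t: 15.1
tool_pos: [0.4858, 0.1974, 0.0952]
orientation: [-1.881, -2.096, -0.383]
force: [0.8, -2.7, -0.3]
opening: 0.0698
```

Run:
```python
from p import *
sf(read_state())
from plant import read_camera
import cv2
c=read_camera("side")["frame"][:,:,::-1]; cv2.imwrite("pics/s10c.png",cv2.resize(c[170:310,120:300],None,fx=4.2,fy=4.2,interpolation=cv2.INTER_CUBIC))
c=read_camera("top")["frame"][:,:,::-1]; cv2.imwrite("pics/t10c.png",cv2.resize(c[150:260,90:240],None,fx=5,fy=5,interpolation=cv2.INTER_CUBIC))
```

```text
slope frame: F along -2.80 normal 0.40 lat -0.51 | tcp s 225.9 h 38.0
```

View pics/t10c.png

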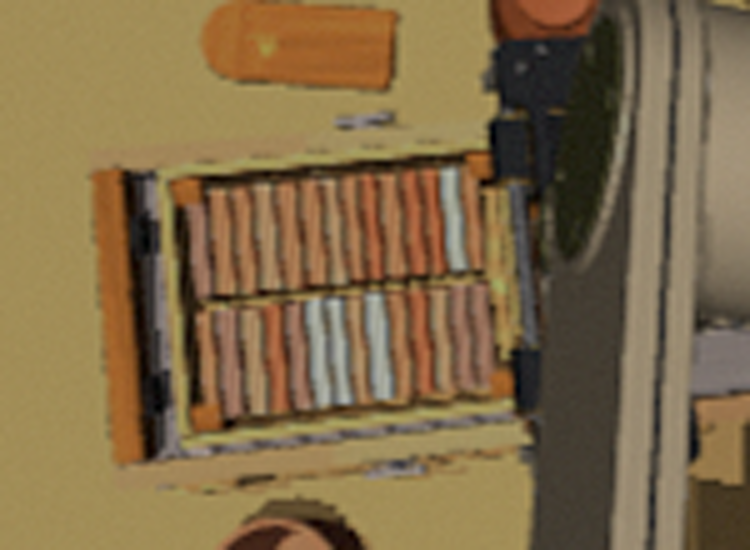

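View pics/s10c.png

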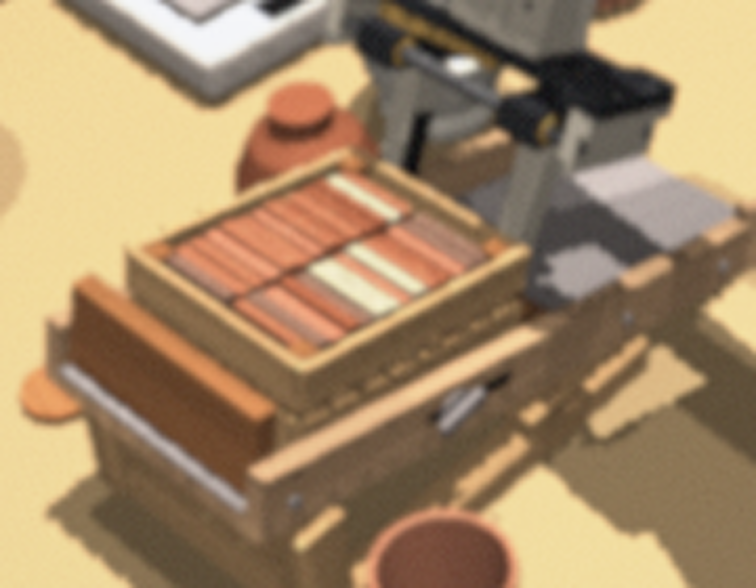

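The crate is level with the rail and about 10 mm from the buffers. Their dark pads are at (150,235) and (155,390); the crate's rim is at x≈165–185. From here I'll creep and watch the force.

Call:
jog_arm --motion '[0.75,0.003,0,0,0,0,0,0.75,0.006,0,0,0,0,0,0.75,0.009,0,0.001,0,0,0,0.75,0.012,0,0.001,0,0,0]'

```text
t: 15.6
tool_pos: [0.485, 0.2035, 0.0971]
orientation: [-1.881, -2.096, -0.383]
force: [-0.3, -2.4, -2.4]
opening: 0.0697
```

Run:
```python
from p import *
sf(read_state())
```

```text
slope frame: F along -2.92 normal -1.71 lat 0.56 | tcp s 232.3 h 38.3
```

Call:
jog_arm --motion '[0.75,0.002,0,0,0,0,0,0.75,0.004,0,0,0,0,0,0.75,0.005,0,0.001,0,0,0,0.75,0.006,0,0.002,0,0,0]'

```text
t: 16.0
tool_pos: [0.4848, 0.2066, 0.0974]
orientation: [-1.881, -2.096, -0.383]
force: [-0.4, -4.0, 0.8]
opening: 0.07
```

Run:
```python
from p import *
sf(read_state())
```

```text
slope frame: F along -3.55 normal 1.79 lat 0.86 | tcp s 235.4 h 37.8
```

Call:
jog_arm --motion '[0.75,0.002,0,0,0,0,0,0.75,0.004,0,0,0,0,0,0.75,0.005,0,0,0,0,0]'

```text
t: 16.3
tool_pos: [0.4844, 0.2087, 0.0982]
orientation: [-1.881, -2.096, -0.383]
force: [0.6, -4.7, -3.1]
opening: 0.0697
```

Run:
```python
from p import *
sf(read_state())
```

```text
slope frame: F along -5.36 normal -1.74 lat -0.10 | tcp s 237.6 h 38.0
```

Call:
jog_arm --motion '[0.75,0.001,0,0,0,0,0,0.75,0.003,0,0,0,0,0,0.75,0.003,0,0,0,0,0]'

```text
t: 16.6
tool_pos: [0.4841, 0.2096, 0.0984]
orientation: [-1.882, -2.096, -0.381]
force: [0.4, -5.7, -3.4]
opening: 0.0695
```

Run:
```python
from p import *
sf(read_state())
from plant import read_camera
import cv2
c=read_camera("side")["frame"][:,:,::-1]; cv2.imwrite("pics/s11c.png",cv2.resize(c[170:310,120:300],None,fx=4.2,fy=4.2,interpolation=cv2.INTER_CUBIC))
c=read_camera("top")["frame"][:,:,::-1]; cv2.imwrite("pics/t11c.png",cv2.resize(c[150:260,90:240],None,fx=5,fy=5,interpolation=cv2.INTER_CUBIC))
sf(read_state())
```

```text
slope frame: F along -6.42 normal -1.79 lat 0.23 | tcp s 238.6 h 38.0
slope frame: F along -6.62 normal -1.52 lat 0.60 | tcp s 238.6 h 38.0
```

View pics/t11c.png

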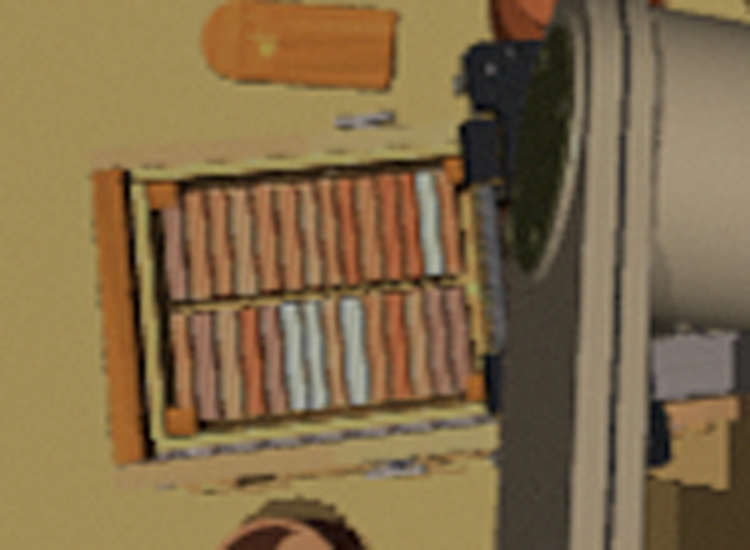

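View pics/s11c.png

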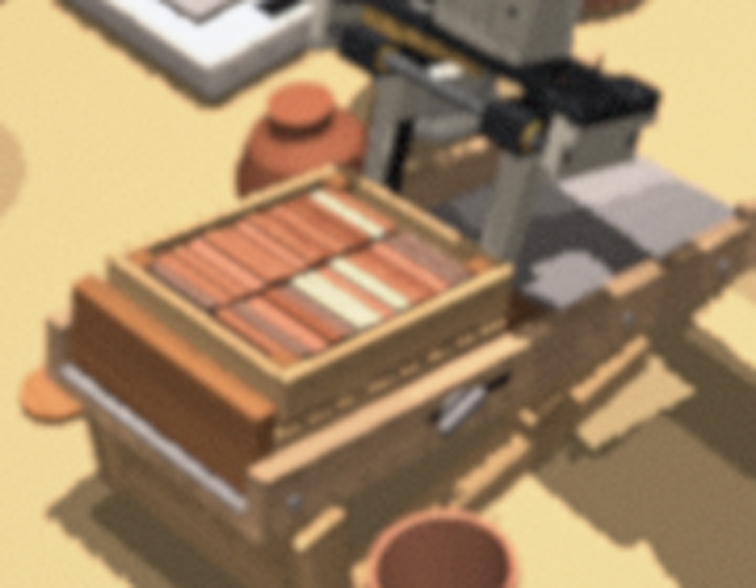

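Force has built to 6.5 N, so the crate is on the buffers. I'll press slightly more, then check.

Call:
jog_arm --motion '[0.75,0.002,0,0,0,0,0,0.75,0.004,0,0,0,0,0,0.75,0.004,0,0,0,0,0]'

```text
t: 17.0
tool_pos: [0.4838, 0.2103, 0.0986]
orientation: [-1.883, -2.097, -0.379]
force: [-0.3, -9.1, -3.4]
opening: 0.0697
```

Run:
```python
from p import *
sf(read_state())
```

```text
slope frame: F along -9.61 normal -0.99 lat 1.22 | tcp s 239.4 h 38.0
```

Call:
jog_arm --motion '[0.75,0,0,0.004,0,0,0,0.75,-0.001,0,0.008,0,0,0,0.75,-0.002,0,0.012,0,0,0,0.75,-0.002,0,0.016,0,0,0]'

```text
t: 17.4
tool_pos: [0.4847, 0.2119, 0.0917]
orientation: [-1.885, -2.098, -0.381]
force: [1.0, -8.7, 3.5]
opening: 0.0696
```

Run:
```python
from p import *
sf(read_state())
from plant import read_camera
import cv2
c=read_camera("side")["frame"][:,:,::-1]; cv2.imwrite("pics/s12c.png",cv2.resize(c[170:310,120:300],None,fx=4.2,fy=4.2,interpolation=cv2.INTER_CUBIC))
```

```text
slope frame: F along -7.54 normal 5.65 lat -0.03 | tcp s 239.0 h 30.9
```

View pics/s12c.png

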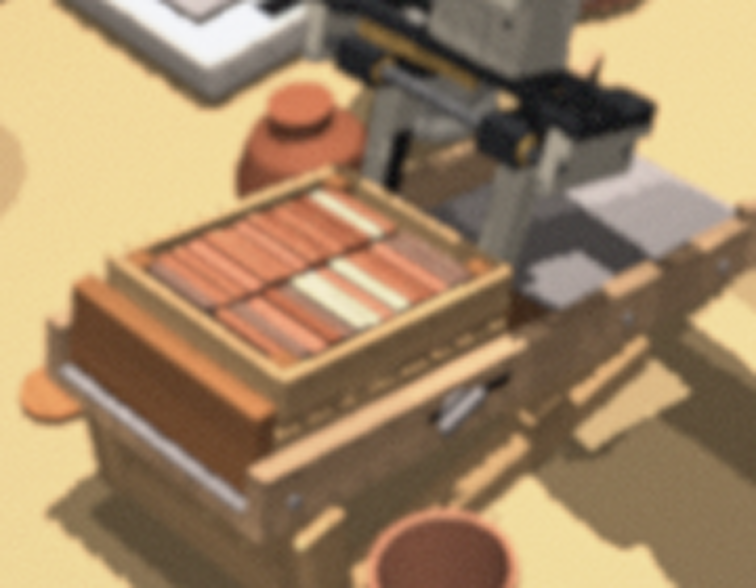

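Run:
```python
from p import *
Rm,t=ramp_T(*F,YAW)
def px(L): return ((C["side"].proj(Rm@np.array(L)+t)[0]-[120,170]+.5)*4.2).round(0)
for d in(-.003,0,.003):
  r=.2417+d+.004+.002
  print("flat  rear-left top",px((r,.065,.062)),"rear right",px((r,-.065,.062)),"front left",px((r+.16,.065,.062)),"front right",px((r+.16,-.065,.062)))
  r-=.006; a=.007/.16
  print("crest rear-left top",px((r+a*.062,.065,.069)),"rear right",px((r+a*.062,-.065,.069)),"front left",px((r+.16+a*.062,.065,.062)),"front right",px((r+.16+a*.062,-.065,.062)))
```

```text
flat  rear-left top [522. 266.] rear right [344. 159.] front left [292. 378.] front right [112. 251.]
crest rear-left top [529. 252.] rear right [350. 146.] front left [298. 376.] front right [117. 249.]
flat  rear-left top [518. 268.] rear right [340. 161.] front left [288. 381.] front right [107. 253.]
crest rear-left top [525. 254.] rear right [346. 148.] front left [293. 378.] front right [112. 251.]
flat  rear-left top [515. 269.] rear right [337. 162.] front left [283. 383.] front right [102. 255.]
crest rear-left top [521. 256.] rear right [342. 150.] front left [288. 380.] front right [107. 253.]
```

The measured rim corners (512,265), (338,167), (286,380) and (110,260) fit the flat, dropped pose, not the pose on the crest (rear corner at y≈254). Now I'll back off gently.

Call:
jog_arm --motion '[0.75,-0.003,0,-0.001,0,0,0,0.75,-0.006,0,-0.003,0,0,0,0.75,-0.009,0,-0.004,0,0,0,0.75,-0.013,0,-0.004,0,0,0,0.75,-0.02,0,-0.004,0,0,0,0.75,-0.03,0,-0.004,0,0,0]'

```text
t: 18.05
tool_pos: [0.4862, 0.1974, 0.0874]
orientation: [-1.884, -2.098, -0.381]
force: [1.1, 0.0, 0.9]
opening: 0.0698
```

Run:
```python
from p import *
sf(read_state())
from plant import read_camera
import cv2
c=read_camera("side")["frame"][:,:,::-1]; cv2.imwrite("pics/s13c.png",cv2.resize(c[170:310,120:300],None,fx=4.2,fy=4.2,interpolation=cv2.INTER_CUBIC))
c=read_camera("top")["frame"][:,:,::-1]; cv2.imwrite("pics/t13c.png",cv2.resize(c[150:260,90:240],None,fx=5,fy=5,interpolation=cv2.INTER_CUBIC))
```

```text
slope frame: F along 0.13 normal 0.91 lat -1.12 | tcp s 223.8 h 30.5
```

View pics/s13c.png

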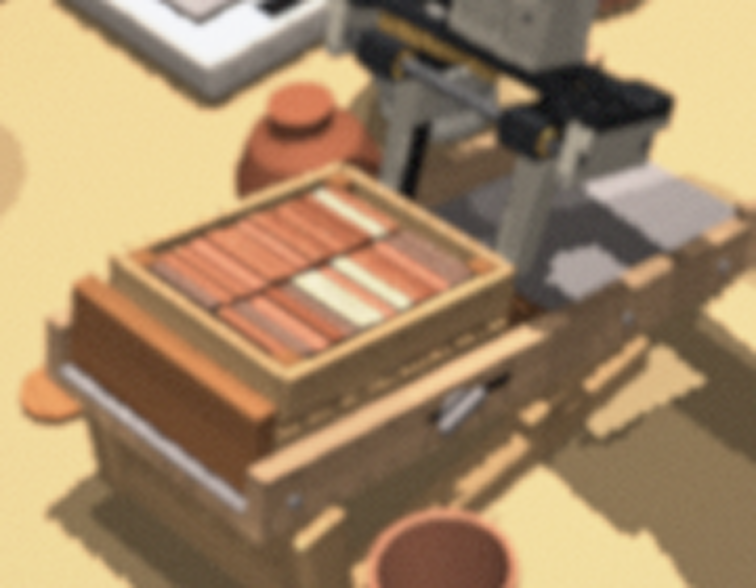

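View pics/t13c.png

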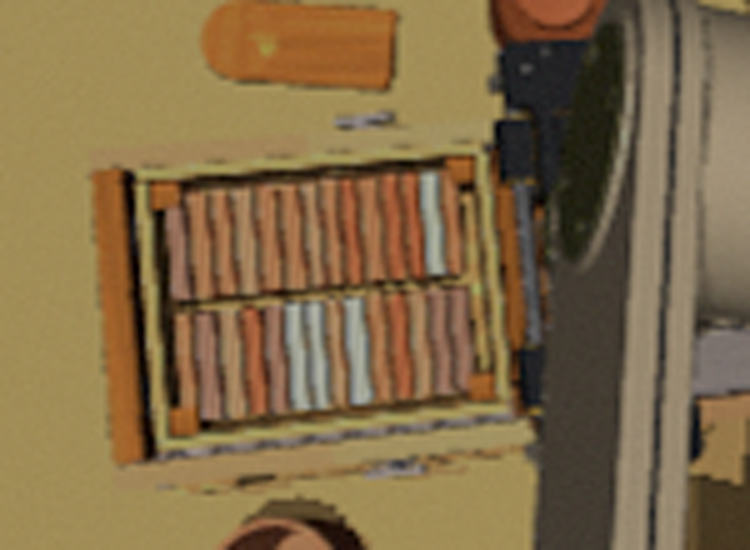

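The crate stayed put while the fingers moved 15 mm back, and the contact force is about zero. I'll retreat further and raise the tool.

Call:
jog_arm --motion '[0.75,-0.03,0,-0.01,0,0,0,0.75,-0.06,0,-0.03,0,0,0,0.75,-0.1,0,-0.06,0,0,0,0.75,-0.14,0,-0.1,0,0,0,0.75,-0.18,0,-0.15,0,0,0,0.75,-0.22,0,-0.2,0,0,0,0.75,-0.25,0,-0.25,0,0,0,0.75,-0.25,0,-0.25,0,0,0]'

```text
t: 18.95
tool_pos: [0.5056, 0.0313, 0.1562]
orientation: [-1.891, -2.098, -0.384]
force: [0.4, -0.2, -0.5]
opening: 0.0697
```

Run:
```python
from p import *
sf(read_state())
from plant import read_camera
import cv2
c=read_camera("side")["frame"][:,:,::-1]; cv2.imwrite("pics/s14.png",cv2.resize(c[130:330,120:340],None,fx=3.5,fy=2.9999 and 3.5*0+3,interpolation=cv2.INTER_CUBIC) if 0 else cv2.resize(c,(768,576),interpolation=cv2.INTER_CUBIC));cv2.imwrite("pics/s14c.png",cv2.resize(c[170:310,120:300],None,fx=4.2,fy=4.2,interpolation=cv2.INTER_CUBIC))
c=read_camera("top")["frame"][:,:,::-1]; cv2.imwrite("pics/t14.png",cv2.resize(c,(768,576),interpolation=cv2.INTER_CUBIC))
```

```text
slope frame: F along -0.40 normal -0.43 lat -0.35 | tcp s 80.1 h 140.3
```

View pics/s14c.png

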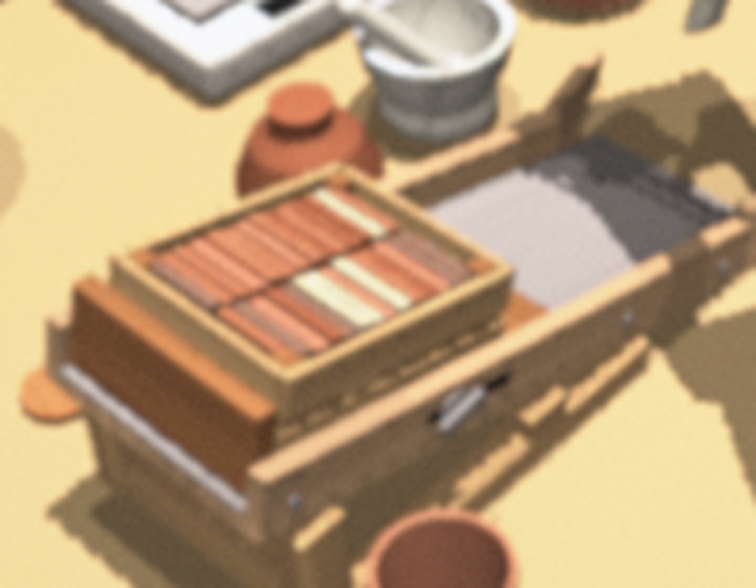

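View pics/t14.png

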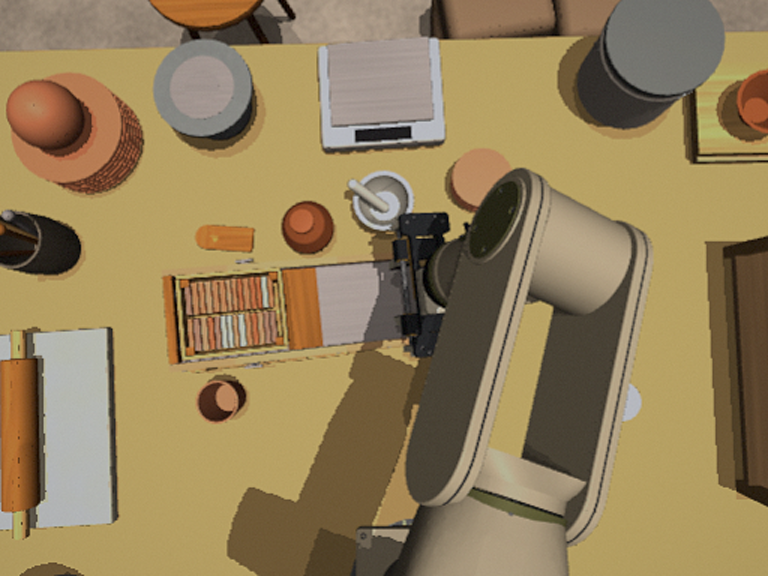

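The crate rests on its own behind the strip. Its rim corners are unchanged at (512,265) and (338,165), the whole strip is visible downhill of it, and the other things stand where they were. I'll hand in.

```bash
python3 -c "
from plant import *
close_job()
print(read_state()['t'],read_state()['force'])"
```

```text
the job is handed in; nothing more can be done
the job is handed in; nothing more can be done
```

The crate is up the ramp and sits flat behind the stop strip, resting on its own with the robot clear of it. I handed the job in at about 19 s.

**How it went:** I pushed it from behind with the partly open fingers, squaring it up on the table before it entered the lane. The tool rose as the lower end climbed the strip. I then crept onto the buffers, lowered the tool and backed off.

**Forces:** The highest push I read was 9.6 N, at the buffers. Sideways force stayed at or below about 1.2 N. I read forces only between moves, so a brief peak inside a move would not have shown.

**Last checks:**
- **Crate position:** It did not move when the pusher left. In the side view its rim fits the flat pose behind the strip to within a couple of mm. The pose hung up on the crest would be 10 or more enlarged pixels off.
- **Strip and bystanders:** The strip shows whole on the downhill side. The mortar, saucers, cup, vase and wood rib stand where they did. The arm half hid the glaze jar in the last picture, and nothing came near it.
- **When it dropped:** I did not see the drop itself. The crate was already flat when I checked, just after lowering the tool.
- **Measurement disagreement:** First contact with the crate came about 3 mm earlier than the cameras predicted, and two estimates of its sideways position differed by about 3 mm. Neither affected the push.

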